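Find the rattling accessory box and seat it in the carrier

TASK

One of the three identical closed grey boxes on the bench has a steel ball loose inside. Pick the boxes up one at a time and shake or tip each to and fro lengthways until you know whether it rattles; put a quiet one back upright where it stood. Once you have felt one rattle (shake it even if it is the last one left), seat it upright, flat and square, in the pocket of the white carrier and let go. Set boxes down gently without dropping them, never put a quiet one in the carrier, and leave the other things on the bench alone.

Things in the scene. Friction and masses are not known exactly. Their poses are not given: they have to be found in the camera images.
- box_a_mid (a point): First closed opaque grey box, 112 (its x) x 56 (its y) x 58 mm (its z), 180 to 590 g in all, 3 mm walls; the point is its centre, 29 mm above its underside. Grip across the 56 mm width. All alike outside; weights differ, which is no proof. One holds a steel ball (32 mm, 134 g) that rolls along x when shaken or tipped more than about 0.2 rad, and stays put when level
- box_b_mid (a point): Second closed opaque grey box, 112 (its x) x 56 (its y) x 58 mm (its z), 180 to 590 g in all, 3 mm walls; the point is its centre, 29 mm above its underside. Grip across the 56 mm width. All alike outside; weights differ, which is no proof. One holds a steel ball (32 mm, 134 g) that rolls along x when shaken or tipped more than about 0.2 rad, and stays put when level
- box_c_mid (a point): Third closed opaque grey box, 112 (its x) x 56 (its y) x 58 mm (its z), 180 to 590 g in all, 3 mm walls; the point is its centre, 29 mm above its underside. Grip across the 56 mm width. All alike outside; weights differ, which is no proof. One holds a steel ball (32 mm, 134 g) that rolls along x when shaken or tipped more than about 0.2 rad, and stays put when level
- pocket (a point): centre of the pocket floor on the white carrier (fixed to the bench; block 160 x 104 mm, its top and the pocket floor 22 mm above the bench). The pocket is 116 mm (its x) x 60 mm (its y), bounded by steel corner walls whose upper half flares outward as a lead-in (8 mm straight, 16 mm high in all); the middle 64 mm of each long side is open for fingers. A box fits either way round, with its long side along the pocket's x
- vial_1: bystander: small amber vial 24 mm across, 55 mm high, standing between boxes; origin under its centre
- vial_2: bystander: small amber vial 24 mm across, 55 mm high, standing between boxes; origin under its centre
- jar: bystander: glass jar 60 mm across, 75 mm high; origin under its centre
- tip_box: bystander: pipette-tip box, black base and pale lid, 82 x 122 x 70 mm; origin under its centre
- timer: bystander: white bench timer, 75 mm wide, 60 mm high; origin under its centre
- reservoir: bystander: black open tray 80 x 120 x 30 mm; origin under its centre

How it is judged (in metres and radians):
On the way, in this order (a step that is already met when the one before it is completed fails the run):
1. the rattling box is lifted off the bench and its ball rolls to one end (height (world z) of ball_center above 0.06 m and ((distance between ball_center and box_a_mid below 0.06 m and (x of ball_center in the frame of box_a_mid above 0.025 m or x of ball_center in the frame of box_a_mid below -0.025 m)) or (distance between ball_center and box_b_mid below 0.06 m and (x of ball_center in the frame of box_b_mid above 0.025 m or x of ball_center in the frame of box_b_mid below -0.025 m)) or (distance between ball_center and box_c_mid below 0.06 m and (x of ball_center in the frame of box_c_mid above 0.025 m or x of ball_center in the frame of box_c_mid below -0.025 m)))).
2. still in the air, the ball rolls back through the middle (height (world z) of ball_center above 0.06 m and ((distance between ball_center and box_a_mid below 0.06 m and x of ball_center in the frame of box_a_mid between -0.014 and 0.014 m) or (distance between ball_center and box_b_mid below 0.06 m and x of ball_center in the frame of box_b_mid between -0.014 and 0.014 m) or (distance between ball_center and box_c_mid below 0.06 m and x of ball_center in the frame of box_c_mid between -0.014 and 0.014 m))).
3. and to an end again, the box having been shaken or tipped to and fro (all of step 1).
At the end, for the whole second after the job is handed in: The rattling box stands in the carrier's pocket: centre within 5 mm of the pocket's, underside on the pocket floor within 2 mm, upright within 0.04 rad, square to the pocket within 0.06 rad, at rest. The two quiet boxes stand upright at rest within 40 mm of where they began (((distance between ball_center and box_a_mid below 0.06 m and horizontal distance between box_a_mid and pocket below 0.005 m and z of box_a_mid in the frame of pocket between 0.026 and 0.031 m and angle between box_a_mid's own z axis and vertical below 0.04 rad and angle between the x axis of box_a_mid and the x axis of pocket, either way round below 0.06 rad and linear speed of each of box_a, box_b, box_c below 0.02 m/s and distance of each of box_b_mid, box_c_mid from where it was at the start of the episode below 0.04 m and angle between each of box_b_mid, box_c_mid's own z axis and vertical below 0.05 rad) or (distance between ball_center and box_b_mid below 0.06 m and horizontal distance between box_b_mid and pocket below 0.005 m and z of box_b_mid in the frame of pocket between 0.026 and 0.031 m and angle between box_b_mid's own z axis and vertical below 0.04 rad and angle between the x axis of box_b_mid and the x axis of pocket, either way round below 0.06 rad and linear speed of each of box_b, box_a, box_c below 0.02 m/s and distance of each of box_a_mid, box_c_mid from where it was at the start of the episode below 0.04 m and angle between each of box_a_mid, box_c_mid's own z axis and vertical below 0.05 rad) or (distance between ball_center and box_c_mid below 0.06 m and horizontal distance between box_c_mid and pocket below 0.005 m and z of box_c_mid in the frame of pocket between 0.026 and 0.031 m and angle between box_c_mid's own z axis and vertical below 0.04 rad and angle between the x axis of box_c_mid and the x axis of pocket, either way round below 0.06 rad and linear speed of each of box_c, box_a, box_b below 0.02 m/s and distance of each of box_a_mid, box_b_mid from where it was at the start of the episode below 0.04 m and angle between each of box_a_mid, box_b_mid's own z axis and vertical below 0.05 rad))); the robot touches nothing.
It fails at once if a quiet box is put in or on the carrier ((horizontal distance between box_a_mid and pocket below 0.06 m and not (distance between ball_center and box_a_mid below 0.06 m)) or (horizontal distance between box_b_mid and pocket below 0.06 m and not (distance between ball_center and box_b_mid below 0.06 m)) or (horizontal distance between box_c_mid and pocket below 0.06 m and not (distance between ball_center and box_c_mid below 0.06 m))).
It fails at once if a box is dropped or thrown (moves faster than 0.5 m/s untouched by the fingers) ((linear speed of box_a above 0.5 m/s and contact force between box_a and the fingers below 0.1 N) or (linear speed of box_b above 0.5 m/s and contact force between box_b and the fingers below 0.1 N) or (linear speed of box_c above 0.5 m/s and contact force between box_c and the fingers below 0.1 N)).
It fails at once if a bystander is moved more than 30 mm (distance of any of vial_1, vial_2, jar, tip_box, timer, reservoir from where it was at the start of the episode above 0.03 m).
It also fails if it takes over 72 s, if anything falls off the work surface, if the arm or the gripper's body presses on something with over 40 N, if the wrist force passes 120 N, or if a joint passes its speed limit or range.

ROBOT

A 6-joint arm with a two-finger parallel gripper is mounted at the origin on the work surface. World frame = base frame: x ahead of the robot, y to its left, z up, the work surface at z = 0. Lengths are in m, angles in degrees, forces in N, time in s.
With the tool pointing down it reaches from about 0.275 to 0.85 m from the base axis. Payload 19 kg.
Tool frame: the origin (TCP) lies on the centre line of the jaws, within the pads' length; the fingertips stand 8 mm ahead of it and the grasp point (between the pads) lies 11 mm behind it; y points along the fingers, z is the direction in which the jaws open and shut, and the axes are right-handed (so a half turn about y gives the same grasp; the last joint's range is limited). The gripper opens to 85 mm and grips with 20 to 120 N. Pads are 22 mm wide; open, the fingers measure 114 mm over their backs; the gripper's body (76 mm by 85 mm) begins 54 mm behind the grasp point. The pads swing forward as they close: fully open they stand 13 mm farther back than shut.
Start: joints at [-73.396, 8.623, 82.357, -0, 89.026, -7.678], TCP at [0.236, -0.524, 0.239] pointing down, gripper open.
Joint ranges: [-160.23, 160.23], [-39.13, 120.54], [6.94, 153.29], [-79.49, 259.48], [9.18, 160.14], [-161.06, 161.06]. Speed limits (degrees/s): [108.29, 108.29, 127.2, 172.46, 172.46, 172.46].

INTERFACE

Orientations are given as a 3x3 rotation matrix whose columns are the frame's x, y, z axes.
In Python, from rig import env gives the robot as it stands.
- The arm moves only by the shell command python3 -m inch 'ROWS'. ROWS is JSON, a list of rows, each a list of 3 entries, a list of its own where there are three numbers: the shift along the tool's x, y, z in m, then the turn, a rotation vector about the tool's x, y, z in degrees, then the opening, from -1 (shut) to 1 (fully open). A call has 1 to 12 rows; each row is the pose to reach, as a shift and turn from the pose commanded when the call began, along the tool's axes at that moment; what a row does not reach only later rows make up. A row lasts 1/12 s, in which the tool goes at most 41.7 mm and 7.16 degrees, less where a joint would pass 70% of its speed; a pose out of reach is approached as far as the arm can. A call with a gripper value outside its range is refused whole. The fingers move at their own pace and stop on an object; the grip force is fixed at half the most. Time passes only in rows, so rows that repeat a pose let the fingers close. It gives the time, the measured TCP pose, the force and the opening at its end, in the units of the state.
- env.observe(): the state, without advancing time (a new reading comes with each control period).
- env.read_camera(name): name is "side" or "top"; returns the picture (400x640x3 uint8, red, green, blue); there is no depth.
- env.camera_info(name): a dict with "mtx" (3x3 intrinsics, pixels), "position" and "orientation" of the camera in the world. Camera axes: x right, y up, looking along -z (the intrinsics and any distortion apply to the point x, -y, -z); pixel columns grow to the right and rows downward; lengths in m; the calibration is good to about 2 mm. A picture is of the moment at which its call begins. camera_info takes no time and is no camera call.
- env.sign_off(): hands the job in, once; it reports no verdict.
The state is a dict: "time": time; "joints": joint angles; "dq": joint speeds; "tau": joint torques, N m; "tcp_pos": TCP position; "tool_rot": TCP orientation; "force": force on the tool from outside, world axes, zero at the start; "torque": the same for the moment, N m; "gripper_width": finger opening in m.
Only numpy, scipy, OpenCV 4.12 (cv2) and the standard library are available. Lean on these libraries where they do the work, as an engineer would, in place of code of your own. Each camera call takes 0.05 s, during which the arm holds its last target.

## Working session

There is one attempt and no reset: what is moved stays moved. The work goes in short steps, Python scripts to look and compute and a shell command to move; the robot and the scene stay as the last step left them, time stands still between calls to the robot, and variables do not carry over. Pictures are saved under pics/ and viewed, and the job is handed in when it is done.

```bash
mkdir -p pics; ls
python3 - <<'E'
from rig import env
import cv2
s=env.observe()
for k,v in s.items(): print(k,v)
for n in("top","side"):
    im=env.read_camera(n); cv2.imwrite(f"pics/{n}0.png",im[:,:,::-1]); print(n,env.camera_info(n))
E
```

```text
pics
time 0.0
joints [-7.33956567e+01  8.64949568e+00  8.23928068e+01 -3.41651765e-05
  8.90246832e+01 -7.67649403e+00]
dq [0.05199741 0.01479693 0.02785172 0.03040208 0.01006372 0.0510629 ]
tau [ 1.42383684e-03 -7.13056040e+01 -5.70864451e+01 -1.68115043e-04
  9.04826360e-03  3.93747200e-06]
tcp_pos [ 0.23637138 -0.52391716  0.23869164]
tool_rot [[-9.11540879e-01 -3.34660314e-04  4.11209330e-01]
 [-4.11209437e-01  1.12019857e-03 -9.11540204e-01]
 [-1.55579773e-04 -9.99999317e-01 -1.15872227e-03]]
force [-1.14925792  0.40416254 -0.09943808]
torque [0.0394947  0.01892581 0.01398145]
gripper_width 0.08529451862831554
top {'mtx': array([[400.75918272,   0.        , 323.40497813],
       [  0.        , 400.75918272, 200.88743546],
       [  0.        ,   0.        ,   1.        ]]), 'position': array([ 0.47104215, -0.01675176,  1.0629261 ]), 'orientation': array([[-0.00595543,  0.98773609, -0.15601908],
       [-0.99974419, -0.00928544, -0.02062348],
       [-0.02181926,  0.15585635,  0.98753872]])}
side {'mtx': array([[422.24797569,   0.        , 314.72728228],
       [  0.        , 422.24797569, 202.51714754],
       [  0.        ,   0.        ,   1.        ]]), 'position': array([ 0.40458523, -0.76436175,  0.66007583]), 'orientation': array([[ 0.96337485,  0.16398704, -0.21217244],
       [-0.26813919,  0.57963749, -0.76949448],
       [-0.00320402,  0.79820338,  0.60237953]])}
```

View pics/top0.png

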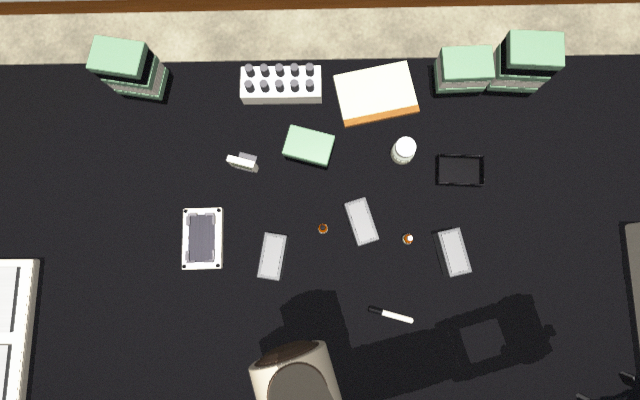

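View pics/side0.png

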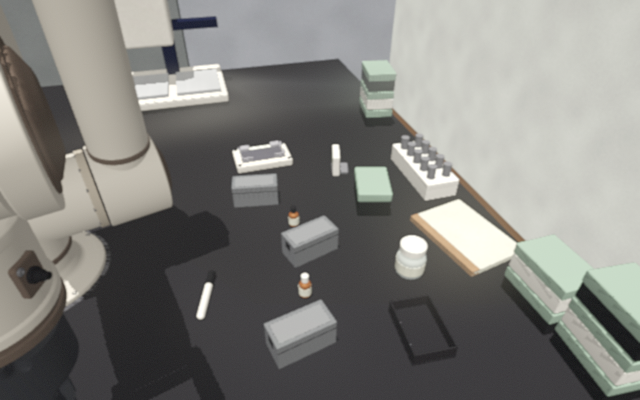

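The top view shows boxes at about (272,256), (361,221) and (455,252), the carrier at (202,238), and the vials at (323,228) and (407,238). The side view shows the same boxes at (255,188), (310,238) and (300,330), and the carrier at (262,157). I'll zoom in to get mask values.

Run:
```python
import cv2,numpy as np
t=cv2.imread('pics/top0.png'); s=cv2.imread('pics/side0.png')
a=cv2.resize(t[190:290,170:480],None,fx=2.55,fy=2.55,interpolation=cv2.INTER_CUBIC)
b=cv2.resize(s[140:365,220:350],None,fx=2.6,fy=2.6,interpolation=cv2.INTER_CUBIC)
cv2.imwrite('pics/ta.png',a);cv2.imwrite('pics/sb.png',b)
for (u,v) in [(272,256),(361,221),(455,252),(202,238),(262,257),(285,257),(460,272)]: print(u,v,t[v,u])
for (u,v) in [(255,181),(255,196),(310,232),(310,252),(262,154),(240,160)]: print('s',u,v,s[v,u])
g=t.max(2)
print(g[256,250:295]); print(g[225:290,272]); 
g=s.max(2); print(g[165:210,255]);print(g[215:265,310])
```

```text
272 256 [223 225 225]
361 221 [224 225 225]
455 252 [219 219 221]
202 238 [138 126 131]
262 257 [195 196 196]
285 257 [67 65 63]
460 272 [178 176 178]
s 255 181 [186 187 187]
s 255 196 [118 118 118]
s 310 232 [184 186 186]
s 310 252 [108 110 109]
s 262 154 [139 134 137]
s 240 160 [248 255 255]
[ 56  55  56  51  52  56  57  54  56  57 104 198 195 183 225 224 223 224
 225 225 225 225 225 227 226 226 227 227 227 225 170 200 196  94  65  65
  54  53  53  55  54  57  56  59  57]
[ 52  56  56  57  52  58  56  45 123 177 193 213 223 223 221 222 223 222
 223 224 223 224 224 225 225 224 223 223 226 223 224 225 223 226 225 225
 226 225 225 227 225 226 226 226 226 226 226 227 227 227 227 220 206 203
 149  68  53  56  56  55  55  59  57  52  54]
[239 217 209 204 191 147  88  65  71 110 157 178 187 188 188 187 187 188
 188 183 171 162 145 124 117 118 110 102 112 119 119 118 119 119 120 121
 121 120 120 120 110  86  68  67  68]
[ 70  69  67  65  75 108 147 169 179 185 187 187 186 186 186 187 187 186
 186 186 187 186 182 175 167 157 135 114 109 108 102  94  99 109 111 109
 109 110 109 111 110 109 110 111 108  96  79  69  68  68]
```

View pics/ta.png

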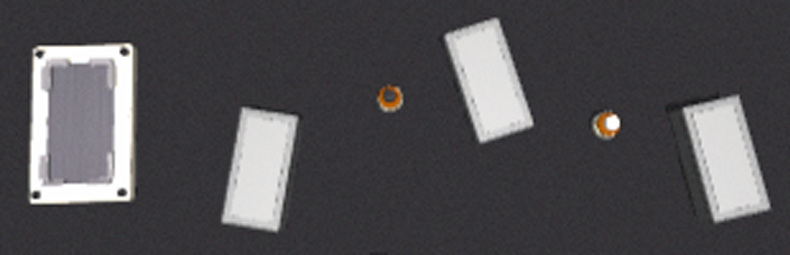

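View pics/sb.png

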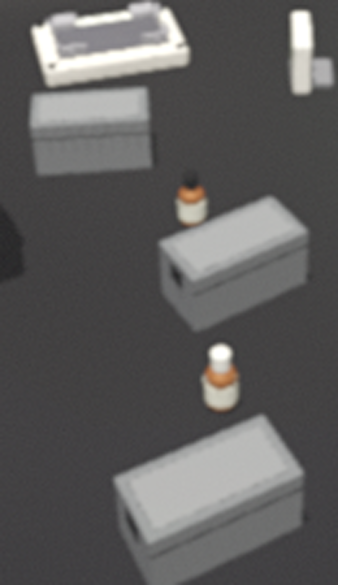

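```bash
cat > h.py <<'E'
import cv2,numpy as np
from rig import env
def ray(n,u,v):
    c=env.camera_info(n);K=c['mtx']
    d=np.array([(u-K[0,2])/K[0,0],-(v-K[1,2])/K[1,1],-1.]);d=c['orientation']@d
    return c['position'],d/np.linalg.norm(d)
def plane(n,u,v,z):
    p,d=ray(n,u,v);return p+d*(z-p[2])/d[2]
def tri(a,b):
    p,d=ray('top',*a);q,e=ray('side',*b)
    A=np.stack([d,-e],1);t=np.linalg.lstsq(A,q-p,rcond=None)[0]
    x,y=p+d*t[0],q+e*t[1];return (x+y)/2,np.linalg.norm(x-y)
def quads(im,lo,hi=256,win=None,amin=150,sat=25):
    m=((im.max(2)>lo)&(im.max(2)<hi)&((im.max(2).astype(int)-im.min(2))<sat)).astype('uint8')
    w=np.zeros_like(m);x0,y0,x1,y1=win;w[y0:y1,x0:x1]=1;m*=w
    m=cv2.morphologyEx(m,cv2.MORPH_CLOSE,np.ones((3,3)))
    cs,_=cv2.findContours(m,cv2.RETR_EXTERNAL,cv2.CHAIN_APPROX_NONE)
    return [cv2.convexHull(c) for c in cs if cv2.contourArea(c)>amin]
def rect_on(n,h,z):
    P=np.array([plane(n,u,v,z)[:2] for u,v in h.reshape(-1,2).astype(float)])
    (c,wh,a)=cv2.minAreaRect((P*1000).astype(np.float32))
    if wh[0]<wh[1]: a-=90; wh=wh[::-1]
    return np.array(c)/1000,wh,(a+90)%180-90
E
python3 - <<'E'
from h import *
t=cv2.imread('pics/top0.png'); s=cv2.imread('pics/side0.png')
for win in [(250,225,295,290),(335,190,385,252),(430,220,480,285)]:
    for h in quads(t,125,win=win):print('top box',*rect_on('top',h,.058),h.reshape(-1,2).mean(0))
for h in quads(t,225,win=(175,195,230,280)):print('carrier',*rect_on('top',h,.022))
def cent(h):
    m=cv2.moments(h);return m['m10']/m['m00'],m['m01']/m['m00']
for tw,sw in [((250,225,295,290),(225,168,285,212)),((335,190,385,252),(275,212,345,268)),((430,220,480,285),(260,295,340,364))]:
    a=quads(t,125,win=tw)[0]; b=quads(s,138,win=sw)[0]
    print('side',*rect_on('side',b,.058)); print('tri',tri(cent(a),cent(b)))
a=quads(t,225,win=(175,195,230,280))[0]; b=quads(s,200,win=(225,138,300,175),sat=60)
for q in b: print('carr side',*rect_on('side',q,.022),tri(cent(a),cent(q)))
# carrier dark hole dots
print(a.reshape(-1,2).tolist())
# vials
m=cv2.inRange(cv2.cvtColor(t,cv2.COLOR_BGR2HSV),(5,120,60),(25,255,255))
n,l,st,c=cv2.connectedComponentsWithStats(m)
for i in range(1,n):
    if st[i,4]>15: print('amber',c[i],st[i],plane('top',*c[i],.04))
E
```

```text
top box [0.49268631 0.13439629] (113.03815460205078, 56.16069793701172) -9.098915100097656 [271.0625 255.75  ]
top box [ 0.57807251 -0.09063251] (112.54496765136719, 55.573158264160156) 17.456623077392578 [362.54545455 221.54545455]
top box [ 0.49975311 -0.31878091] (112.82079315185547, 55.854888916015625) 12.645147323608398 [454.33333333 252.93333333]
carrier [0.54168945 0.3234632 ] (158.3453369140625, 102.12090301513672) 1.1743438243865967
side [0.49265186 0.13453389] (111.32087707519531, 56.872283935546875) -9.3173828125
tri (array([0.49224731, 0.13454652, 0.05746193]), np.float64(0.0007883827321789023))
side [ 0.57282635 -0.07198586] (112.33308410644531, 94.83769226074219) 16.866369247436523
tri (array([ 0.57404492, -0.08997548,  0.06394801]), np.float64(0.005433165333616419))
side [ 0.50013666 -0.31875693] (111.59666442871094, 55.93476486206055) 12.633893966674805
tri (array([ 0.49874591, -0.31930242,  0.05677131]), np.float64(0.0005725618716839716))
carr side [0.54089709 0.31197696] (160.46734619140625, 124.85939025878906) 1.2841992378234863 (array([0.5412678 , 0.32739739, 0.00996704]), np.float64(0.001002012953842257))
[[220, 207], [221, 208], [221, 244], [220, 267], [211, 268], [182, 268], [182, 245], [183, 213], [185, 208], [219, 207]]
amber [250.56092477   4.65491757] [   0    0  640   15 5277] [1.1934814  0.20626123 0.04      ]
amber [381.48398577 115.87366548] [344 105  76  23 562] [ 0.86059101 -0.15158929  0.04      ]
amber [322.26666667 227.57777778] [318 223   9   9  45] [0.56356292 0.00793479 0.04      ]
amber [407.05405405 238.43243243] [404 234   9   9  37] [ 0.53428598 -0.20694957  0.04      ]
```

```bash
cat >> h.py <<'E'
def go(p,yaw,tilt=0):
    # target: tool y down, tool z = -box y, tool x = -box x
    from scipy.spatial.transform import Rotation as R
    s=env.observe();T=s['tool_rot'];c,n=np.cos(np.radians(yaw)),np.sin(np.radians(yaw))
    G=np.array([[-c,0,n],[-n,0,-c],[0,-1,0]],float)
    print('t',round(s['time'],2),'tcp',s['tcp_pos'].round(4),'shift',(T.T@(np.array(p)-s['tcp_pos'])).round(4),'turn',R.from_matrix(T.T@G).as_rotvec(degrees=True).round(2),'w',round(s['gripper_width'],4))
def quick():
    s=env.observe();T=s['tool_rot']
    print('t',round(s['time'],2),'tcp',s['tcp_pos'].round(4),'F',s['force'].round(2),'Mtool',(T.T@s['torque']).round(3),'tau5',s['tau'].round(3),'w',round(s['gripper_width'],4))
E
python3 - <<'E'
from h import *
t=cv2.imread('pics/top0.png'); s=cv2.imread('pics/side0.png')
a=quads(t,125,win=(335,190,385,252))[0]
b=[q for q in quads(s,138,win=(281,215,345,268)) ]
cent=lambda h:(lambda m:(m['m10']/m['m00'],m['m01']/m['m00']))(cv2.moments(h))
for q in b: print(cv2.contourArea(q),*rect_on('side',q,.058),tri(cent(a),cent(q)))
go([.4999,-.3188,.13],12.6)
E
```

```text
1119.0 [ 0.57282635 -0.07198586] (112.33308410644531, 94.83769226074219) 16.866369247436523 (array([ 0.57404492, -0.08997548,  0.06394801]), np.float64(0.005433165333616419))
t 0.1 tcp [ 0.2364 -0.524   0.2387] shift [-0.3246  0.1089 -0.0785] turn [ 0.06 11.68 -0.  ] w 0.0855
```

```bash
python3 -m inch '[[[-0.03,0.01,-0.007],[0,1,0],1],[[-0.07,0.023,-0.017],[0,3,0],1],[[-0.108,0.036,-0.026],[0,4,0],1],[[-0.146,0.049,-0.035],[0,6,0],1],[[-0.184,0.062,-0.044],[0,8,0],1],[[-0.22,0.074,-0.053],[0,9,0],1],[[-0.255,0.086,-0.062],[0,10,0],1],[[-0.285,0.096,-0.069],[0,11,0],1],[[-0.31,0.104,-0.075],[0,11.7,0],1],[[-0.3246,0.109,-0.0785],[0,11.7,0],1],[[-0.3246,0.109,-0.0785],[0,11.7,0],1]]'
python3 -c "
from h import *
go([.4999,-.3188,.021],12.6);quick()"
```

```text
time: 1.02
tcp_pos: [0.5015, -0.3166, 0.1286]
tool_rot: [[-0.975, -0.001, 0.22], [-0.22, 0.002, -0.975], [0.001, -1.0, -0.002]]
force: [-0.0, 0.3, -0.5]
gripper_width: 0.0852
t 1.02 tcp [ 0.5015 -0.3166  0.1286] shift [0.0019 0.1076 0.002 ] turn [0.13 0.13 0.06] w 0.0852
t 1.02 tcp [ 0.5015 -0.3166  0.1286] F [-0.03  0.28 -0.51] Mtool [ 0.021  0.048 -0.029] tau5 [  2.105 -77.035 -54.992   0.095  -0.353   1.129] w 0.0852
```

```bash
python3 -m inch '[[[0,0.02,0],[0,0,0],1],[[0,0.05,0],[0,0,0],1],[[0,0.075,0],[0,0,0],1],[[0,0.095,0],[0,0,0],1],[[0,0.105,0],[0,0,0],1],[[0,0.1085,0],[0,0,0],1],[[0,0.1085,0],[0,0,0],1]]'
python3 -c "
from h import *
go([.4999,-.3188,.021],12.6);quick()"
```

```text
time: 1.6
tcp_pos: [0.4997, -0.3194, 0.0217]
tool_rot: [[-0.976, -0.001, 0.218], [-0.218, 0.0, -0.976], [0.0, -1.0, -0.0]]
force: [-0.4, -0.2, 0.2]
gripper_width: 0.0855
t 1.6 tcp [ 0.4997 -0.3194  0.0217] shift [-0.0003  0.0007 -0.0005] turn [ 0.03 -0.04  0.02] w 0.0855
t 1.6 tcp [ 0.4997 -0.3194  0.0217] F [-0.43 -0.17  0.21] Mtool [0.046 0.073 0.015] tau5 [-1.2900e-01 -7.8848e+01 -4.7143e+01 -6.0000e-03 -4.1900e-01 -1.6000e-02] w 0.0855
```

Well placed. I'll close the jaws, then lift.

```bash
python3 -m inch '[[[0,0,0],[0,0,0],-1],[[0,0,0],[0,0,0],-1],[[0,0,0],[0,0,0],-1],[[0,0,0],[0,0,0],-1],[[0,0,0],[0,0,0],-1],[[0,0,0],[0,0,0],-1],[[0,0,0],[0,0,0],-1],[[0,0,0],[0,0,0],-1]]'
python3 -c "
from h import *
quick()"
```

```text
time: 2.27
tcp_pos: [0.5006, -0.3195, 0.0233]
tool_rot: [[-0.976, 0.002, 0.218], [-0.218, -0.001, -0.976], [-0.001, -1.0, 0.002]]
force: [-1.6, 0.1, 7.5]
gripper_width: 0.0553
t 2.27 tcp [ 0.5006 -0.3195  0.0233] F [-1.58  0.07  7.46] Mtool [-0.244 -0.014 -0.161] tau5 [ 2.2900e-01 -7.7399e+01 -4.6541e+01  2.8000e-02 -4.1600e-01 -1.8000e-02] w 0.0553
```

```bash
python3 -m inch '[[[0,-0.008,0],[0,0,0],-1],[[0,-0.025,0],[0,0,0],-1],[[0,-0.05,0],[0,0,0],-1],[[0,-0.08,0],[0,0,0],-1],[[0,-0.105,0],[0,0,0],-1],[[0,-0.12,0],[0,0,0],-1],[[0,-0.13,0],[0,0,0],-1],[[0,-0.13,0],[0,0,0],-1],[[0,-0.13,0],[0,0,0],-1],[[0,-0.13,0],[0,0,0],-1]]'
python3 -c "
from h import *
quick()"
python3 -m inch '[[[0,-0.13,0],[0,0,0],-1]]' >/dev/null; python3 -c "
from h import *
quick()"
```

```text
time: 3.1
tcp_pos: [0.4996, -0.3187, 0.1505]
tool_rot: [[-0.976, -0.001, 0.218], [-0.218, 0.001, -0.976], [0.001, -1.0, -0.002]]
force: [-0.3, -0.1, -3.0]
gripper_width: 0.0553
t 3.1 tcp [ 0.4996 -0.3187  0.1505] F [-0.31 -0.13 -3.03] Mtool [ 0.023 -0.003 -0.018] tau5 [ 6.1000e-02 -8.0026e+01 -5.7366e+01  1.0000e-03  3.7000e-02 -1.0000e-03] w 0.0553
t 3.18 tcp [ 0.4976 -0.3171  0.1852] F [ 1.61  0.29 -3.49] Mtool [-0.007  0.023  0.022] tau5 [ 6.3800e-01 -8.2564e+01 -5.4556e+01  6.0000e-03 -5.8180e+00 -1.0000e-03] w 0.0554
```

```bash
python3 -m inch '[[[0,0,0],[0,0,5],-1],[[0,0,0],[0,0,11],-1],[[0,0,0],[0,0,18],-1],[[0,0,0],[0,0,24],-1],[[0,0,0],[0,0,24],-1],[[0,0,0],[0,0,24],-1],[[0,0,0],[0,0,24],-1],[[0,0,0],[0,0,24],-1],[[0,0,0],[0,0,24],-1],[[0,0,0],[0,0,24],-1],[[0,0,0],[0,0,24],-1]]'
python3 -c "
from h import *
quick()"
python3 -m inch '[[[0,0,0],[0,0,-5],-1],[[0,0,0],[0,0,-11],-1],[[0,0,0],[0,0,-18],-1],[[0,0,0],[0,0,-23],-1],[[0,0,0],[0,0,-24],-1],[[0,0,0],[0,0,-24],-1],[[0,0,0],[0,0,-24],-1],[[0,0,0],[0,0,-24],-1],[[0,0,0],[0,0,-24],-1],[[0,0,0],[0,0,-24],-1]]'
for i in 1 2 3; do python3 -c "
from h import *
quick()"
python3 -m inch '[[[0,0,0],[0,0,0],-1]]' >/dev/null; done;python3 -c "
from h import *
quick()"
```

```text
time: 4.1
tcp_pos: [0.5004, -0.3188, 0.1934]
tool_rot: [[-0.892, 0.396, 0.219], [-0.2, 0.089, -0.976], [-0.406, -0.914, -0.0]]
force: [0.1, 0.4, -1.7]
gripper_width: 0.0555
t 4.1 tcp [ 0.5004 -0.3188  0.1934] F [ 0.1   0.36 -1.72] Mtool [-0.028  0.029 -0.386] tau5 [ 1.0500e-01 -6.2646e+01 -5.7638e+01  2.7220e+00 -1.0580e+00  2.9000e-02] w 0.0555
time: 4.93
tcp_pos: [0.4995, -0.3194, 0.1937]
tool_rot: [[-0.976, 0.001, 0.217], [-0.217, 0.0, -0.976], [-0.001, -1.0, 0.0]]
force: [0.2, 0.3, -1.4]
gripper_width: 0.0555
t 4.93 tcp [ 0.4995 -0.3194  0.1937] F [ 0.23  0.35 -1.37] Mtool [-0.    -0.055 -0.054] tau5 [ 1.5800e-01 -7.6695e+01 -5.7209e+01  5.8000e-02 -3.6000e-02 -2.9000e-02] w 0.0555
t 5.02 tcp [ 0.4996 -0.3194  0.1937] F [-0.52 -0.14 -2.56] Mtool [ 0.038 -0.049 -0.007] tau5 [-6.7000e-02 -7.6970e+01 -5.7237e+01  3.3000e-02 -2.3000e-02 -1.9000e-02] w 0.0552
t 5.1 tcp [ 0.4998 -0.3193  0.1936] F [ 0.15 -1.   -3.22] Mtool [0.001 0.    0.056] tau5 [-1.5700e-01 -7.7119e+01 -5.7288e+01  1.6000e-02 -1.3000e-02 -1.2000e-02] w 0.0551
t 5.18 tcp [ 0.4999 -0.3192  0.1935] F [-0.14  0.35 -2.71] Mtool [-0.012  0.026 -0.011] tau5 [-1.7000e-01 -7.7178e+01 -5.7329e+01  7.0000e-03 -7.0000e-03 -8.0000e-03] w 0.0556
```

```bash
python3 -m inch '[[[0,0,0],[0,0,-6],-1],[[0,0,0],[0,0,-12],-1],[[0,0,0],[0,0,-18],-1],[[0,0,0],[0,0,-24],-1],[[0,0,0],[0,0,-24],-1],[[0,0,0],[0,0,-24],-1],[[0,0,0],[0,0,-24],-1],[[0,0,0],[0,0,-24],-1],[[0,0,0],[0,0,-24],-1],[[0,0,0],[0,0,-24],-1]]'
python3 -c "
from h import *
quick()"
python3 -m inch '[[[0,0,0],[0,0,5],-1],[[0,0,0],[0,0,11],-1],[[0,0,0],[0,0,18],-1],[[0,0,0],[0,0,23],-1],[[0,0,0],[0,0,24],-1],[[0,0,0],[0,0,24],-1],[[0,0,0],[0,0,24],-1],[[0,0,0],[0,0,24],-1],[[0,0,0],[0,0,24],-1],[[0,0,0],[0,0,24],-1]]'
for i in 1 2 3; do python3 -c "
from h import *
quick()"
python3 -m inch '[[[0,0,0],[0,0,0],-1]]' >/dev/null; done;python3 -c "
from h import *
quick()"
```

```text
time: 6.02
tcp_pos: [0.4996, -0.3194, 0.1942]
tool_rot: [[-0.893, -0.395, 0.217], [-0.198, -0.089, -0.976], [0.405, -0.914, 0.001]]
force: [0.7, -0.2, -2.8]
gripper_width: 0.055
t 6.02 tcp [ 0.4996 -0.3194  0.1942] F [ 0.73 -0.17 -2.82] Mtool [ 0.012 -0.015  0.358] tau5 [ 7.3000e-02 -9.3789e+01 -5.5142e+01 -2.1160e+00  2.1580e+00 -1.0000e-02] w 0.055
time: 6.85
tcp_pos: [0.5005, -0.3187, 0.1929]
tool_rot: [[-0.976, -0.002, 0.219], [-0.219, 0.001, -0.976], [0.001, -1.0, -0.001]]
force: [-0.1, 0.8, -2.6]
gripper_width: 0.0555
t 6.85 tcp [ 0.5005 -0.3187  0.1929] F [-0.12  0.79 -2.63] Mtool [ 0.014 -0.036 -0.037] tau5 [-1.5900e-01 -7.7500e+01 -5.7492e+01 -5.2000e-02  5.0000e-02  2.1000e-02] w 0.0555
t 6.93 tcp [ 0.5004 -0.3188  0.193 ] F [-0.42  0.06 -2.2 ] Mtool [-0.024 -0.005  0.046] tau5 [ 4.0000e-02 -7.7134e+01 -5.7458e+01 -2.9000e-02  3.2000e-02  1.4000e-02] w 0.0552
t 7.02 tcp [ 0.5003 -0.3189  0.1932] F [ 0.15  0.32 -2.56] Mtool [ 0.05  -0.01   0.027] tau5 [ 1.2200e-01 -7.6947e+01 -5.7417e+01 -1.5000e-02  2.0000e-02  9.0000e-03] w 0.0553
t 7.1 tcp [ 0.5002 -0.319   0.1933] F [-0.17 -0.35 -2.54] Mtool [ 0.04   0.016 -0.023] tau5 [ 1.3700e-01 -7.6884e+01 -5.7388e+01 -7.0000e-03  1.2000e-02  6.0000e-03] w 0.0553
```

Box C shows no change in moment at level after tipping either way: −0.004 against +0.003 N·m, where a shifted ball would give about 0.1. So it's quiet. I'll put it back.

```bash
python3 -m inch '[[[0,0.015,0],[0,0,0],-1],[[0,0.05,0],[0,0,0],-1],[[0,0.085,0],[0,0,0],-1],[[0,0.12,0],[0,0,0],-1],[[0,0.145,0],[0,0,0],-1],[[0,0.158,0],[0,0,0],-1],[[0,0.164,0],[0,0,0],-1],[[0,0.167,0],[0,0,0],-1],[[0,0.169,0],[0,0,0],-1],[[0,0.1705,0],[0,0,0],-1],[[0,0.1705,0],[0,0,0],-1]]'
python3 -c "
from h import *
quick()"
```

```text
time: 8.02
tcp_pos: [0.5005, -0.3194, 0.024]
tool_rot: [[-0.976, 0.001, 0.218], [-0.218, -0.001, -0.976], [-0.001, -1.0, 0.001]]
force: [-1.0, -0.1, -2.3]
gripper_width: 0.0555
t 8.02 tcp [ 0.5005 -0.3194  0.024 ] F [-1.02 -0.12 -2.29] Mtool [0.025 0.008 0.035] tau5 [-2.5000e-02 -8.2169e+01 -4.9932e+01  0.0000e+00 -1.3400e-01  0.0000e+00] w 0.0555
```

```bash
python3 -m inch '[[[0,0.0007,0],[0,0,0],-1],[[0,0.0014,0],[0,0,0],-1],[[0,0.002,0],[0,0,0],-1],[[0,0.002,0],[0,0,0],-1]]'
python3 -c "
from h import *
quick()"
```

```text
time: 8.35
tcp_pos: [0.5005, -0.3194, 0.0233]
tool_rot: [[-0.976, 0.001, 0.218], [-0.218, -0.001, -0.976], [-0.001, -1.0, 0.001]]
force: [-8.4, 6.0, 22.4]
gripper_width: 0.0551
t 8.35 tcp [ 0.5005 -0.3194  0.0233] F [-8.42  6.04 22.38] Mtool [-1.405 -0.015 -1.005] tau5 [-2.4000e-01 -6.9160e+01 -4.5394e+01  9.0000e-02 -3.3040e+00 -1.9000e-02] w 0.0551
```

```bash
python3 -m inch '[[[0,-0.001,0],[0,0,0],-1],[[0,-0.001,0],[0,0,0],1],[[0,-0.001,0],[0,0,0],1],[[0,-0.001,0],[0,0,0],1],[[0,-0.001,0],[0,0,0],1],[[0,-0.001,0],[0,0,0],1],[[0,-0.02,0],[0,0,0],1],[[0,-0.05,0],[0,0,0],1],[[0,-0.08,0],[0,0,0],1],[[0,-0.105,0],[0,0,0],1],[[0,-0.12,0],[0,0,0],1],[[0,-0.12,0],[0,0,0],1]]'
python3 - <<'E'
from h import *
im=env.read_camera('top')[:,:,::-1].copy();cv2.imwrite('pics/top1.png',im)
im2=env.read_camera('side')[:,:,::-1].copy();cv2.imwrite('pics/side1.png',im2)
cv2.imwrite('pics/c1.png',np.hstack([cv2.resize(im[170:320,250:500],None,fx=1.6,fy=1.6),cv2.resize(im2[130:370,210:410],None,fx=1.8,fy=1.8)[:240]]))
go([.578,-.0906,.13],17.45)
go([.578,-.0906,.0215],17.45)
quick()
E
```

```text
time: 9.35
tcp_pos: [0.5011, -0.3199, 0.1447]
tool_rot: [[-0.976, 0.004, 0.218], [-0.218, -0.003, -0.976], [-0.003, -1.0, 0.004]]
force: [0.5, -0.8, 0.4]
gripper_width: 0.0853
t 9.45 tcp [ 0.5001 -0.3191  0.141 ] shift [-0.1258  0.0109 -0.206 ] turn [-0.02 -4.87 -0.02] w 0.0855
t 9.45 tcp [ 0.5001 -0.3191  0.141 ] shift [-0.1258  0.1194 -0.2061] turn [-0.02 -4.87 -0.02] w 0.0855
t 9.45 tcp [ 0.5001 -0.3191  0.141 ] F [ 0.21  0.55 -0.11] Mtool [ 0.018 -0.035 -0.037] tau5 [ 7.8000e-02 -8.0313e+01 -5.7374e+01  2.0000e-03  2.2900e-01  0.0000e+00] w 0.0855
```

View pics/c1.png

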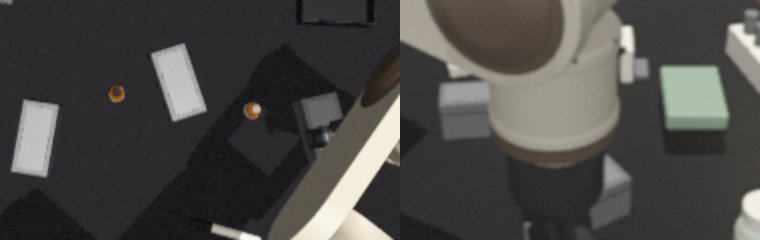

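View pics/side1.png

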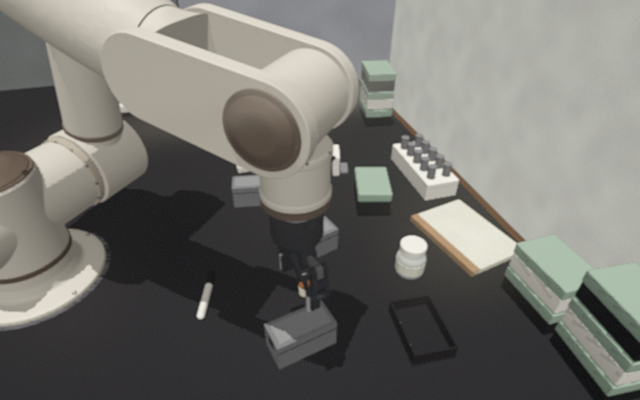

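Box C stands upright at side (300,333), where it began. On to B, whose top-view size at z = 58 mm (112.5 × 55.6) fits the given box.

```bash
python3 -m inch '[[[-0.012,0.001,-0.02],[0,0,0],1],[[-0.03,0.003,-0.05],[0,-1,0],1],[[-0.05,0.004,-0.082],[0,-2,0],1],[[-0.07,0.006,-0.115],[0,-3,0],1],[[-0.09,0.008,-0.147],[0,-4,0],1],[[-0.107,0.01,-0.175],[0,-4.9,0],1],[[-0.119,0.011,-0.195],[0,-4.9,0],1],[[-0.1258,0.011,-0.206],[0,-4.9,0],1],[[-0.1258,0.011,-0.206],[0,-4.9,0],1],[[-0.1258,0.011,-0.206],[0,-4.9,0],1]]'
python3 - <<'E'
from h import *
go([.578,-.0906,.0215],17.45)
E
```

```text
time: 10.28
tcp_pos: [0.5776, -0.0906, 0.1291]
tool_rot: [[-0.954, -0.001, 0.301], [-0.301, 0.0, -0.954], [0.001, -1.0, -0.001]]
force: [0.1, -0.2, -0.7]
gripper_width: 0.0854
t 10.28 tcp [ 0.5776 -0.0906  0.1291] shift [-0.0005  0.1076  0.0002] turn [0.03 0.09 0.07] w 0.0854
```

```bash
python3 -m inch '[[[0,0.02,0],[0,0,0],1],[[0,0.05,0],[0,0,0],1],[[0,0.075,0],[0,0,0],1],[[0,0.095,0],[0,0,0],1],[[0,0.104,0],[0,0,0],1],[[0,0.106,0],[0,0,0],1],[[0,0.106,0],[0,0,0],-1],[[0,0.106,0],[0,0,0],-1],[[0,0.106,0],[0,0,0],-1],[[0,0.106,0],[0,0,0],-1],[[0,0.106,0],[0,0,0],-1],[[0,0.106,0],[0,0,0],-1]]'
python3 - <<'E'
from h import *
quick()
E
python3 -m inch '[[[0,0,0],[0,0,0],-1],[[0,-0.008,0],[0,0,0],-1],[[0,-0.025,0],[0,0,0],-1],[[0,-0.05,0],[0,0,0],-1],[[0,-0.08,0],[0,0,0],-1],[[0,-0.115,0],[0,0,0],-1],[[0,-0.14,0],[0,0,0],-1],[[0,-0.155,0],[0,0,0],-1],[[0,-0.16,0],[0,0,0],-1],[[0,-0.16,0],[0,0,0],-1],[[0,-0.16,0],[0,0,0],-1]]'
python3 - <<'E'
from h import *
quick()
E
```

```text
time: 11.28
tcp_pos: [0.5787, -0.091, 0.0256]
tool_rot: [[-0.954, 0.002, 0.3], [-0.3, -0.001, -0.954], [-0.002, -1.0, 0.001]]
force: [-1.0, -1.1, 7.4]
gripper_width: 0.055
t 11.28 tcp [ 0.5787 -0.091   0.0256] F [-1.02 -1.13  7.41] Mtool [-0.076  0.093 -0.274] tau5 [  0.934 -75.903 -46.506   0.279  -0.363  -0.079] w 0.055
time: 12.2
tcp_pos: [0.5776, -0.0905, 0.1832]
tool_rot: [[-0.954, -0.001, 0.3], [-0.3, 0.0, -0.954], [0.001, -1.0, -0.001]]
force: [0.5, 0.6, -4.7]
gripper_width: 0.0554
t 12.2 tcp [ 0.5776 -0.0905  0.1832] F [ 0.53  0.56 -4.67] Mtool [-0.043 -0.008 -0.035] tau5 [ 8.7000e-02 -7.9596e+01 -6.0259e+01  3.0000e-03  1.6400e-01 -2.0000e-03] w 0.0554
```

Tip both ways with level readings in between, as before.

```bash
python3 -m inch '[[[0,0,0],[0,0,6],-1],[[0,0,0],[0,0,12],-1],[[0,0,0],[0,0,18],-1],[[0,0,0],[0,0,24],-1],[[0,0,0],[0,0,24],-1],[[0,0,0],[0,0,24],-1],[[0,0,0],[0,0,24],-1],[[0,0,0],[0,0,24],-1],[[0,0,0],[0,0,24],-1],[[0,0,0],[0,0,24],-1]]' >/dev/null
python3 -c "
from h import *
quick()"
python3 -m inch '[[[0,0,0],[0,0,-6],-1],[[0,0,0],[0,0,-12],-1],[[0,0,0],[0,0,-18],-1],[[0,0,0],[0,0,-23],-1],[[0,0,0],[0,0,-24],-1],[[0,0,0],[0,0,-24],-1],[[0,0,0],[0,0,-24],-1],[[0,0,0],[0,0,-24],-1]]'>/dev/null
for i in 1 2 3; do python3 -c "
from h import *
quick()"
python3 -m inch '[[[0,0,0],[0,0,0],-1]]' >/dev/null; done;python3 -c "
from h import *
quick()"
python3 -m inch '[[[0,0,0],[0,0,-6],-1],[[0,0,0],[0,0,-12],-1],[[0,0,0],[0,0,-18],-1],[[0,0,0],[0,0,-24],-1],[[0,0,0],[0,0,-24],-1],[[0,0,0],[0,0,-24],-1],[[0,0,0],[0,0,-24],-1],[[0,0,0],[0,0,-24],-1],[[0,0,0],[0,0,-24],-1],[[0,0,0],[0,0,-24],-1]]'>/dev/null
python3 -c "
from h import *
quick()"
python3 -m inch '[[[0,0,0],[0,0,6],-1],[[0,0,0],[0,0,12],-1],[[0,0,0],[0,0,18],-1],[[0,0,0],[0,0,23],-1],[[0,0,0],[0,0,24],-1],[[0,0,0],[0,0,24],-1],[[0,0,0],[0,0,24],-1],[[0,0,0],[0,0,24],-1]]'>/dev/null
for i in 1 2 3; do python3 -c "
from h import *
quick()"
python3 -m inch '[[[0,0,0],[0,0,0],-1]]' >/dev/null; done;python3 -c "
from h import *
quick()"
```

```text
t 13.03 tcp [ 0.5784 -0.0903  0.1838] F [-0.38 -0.4  -4.02] Mtool [-0.041 -0.013 -0.43 ] tau5 [-5.0000e-02 -5.7340e+01 -5.9044e+01  2.1390e+00 -2.1360e+00  4.5000e-02] w 0.0551
t 13.7 tcp [ 0.5776 -0.0907  0.1839] F [-0.23  0.01 -4.16] Mtool [-0.008  0.031  0.056] tau5 [ 7.8300e-01 -7.4811e+01 -5.8180e+01  4.6000e-02 -4.2000e-02 -1.0000e-03] w 0.0554
t 13.78 tcp [ 0.5775 -0.0909  0.1842] F [-1.43  0.02 -3.75] Mtool [-0.01   0.013  0.022] tau5 [ 3.9000e-01 -7.5443e+01 -5.7704e+01  6.2000e-02 -7.2000e-02 -2.4000e-02] w 0.0554
t 13.87 tcp [ 0.5775 -0.0909  0.1843] F [-0.92  0.86 -3.74] Mtool [-0.044 -0.011  0.009] tau5 [ 1.2400e-01 -7.5993e+01 -5.7592e+01  4.2000e-02 -5.3000e-02 -2.0000e-02] w 0.0553
t 13.95 tcp [ 0.5777 -0.0909  0.1843] F [-0.69 -0.7  -4.15] Mtool [-0.048  0.022  0.012] tau5 [-2.1000e-02 -7.6366e+01 -5.7620e+01  2.4000e-02 -3.4000e-02 -1.3000e-02] w 0.055
t 14.78 tcp [ 0.5777 -0.0909  0.185 ] F [ 0.53 -0.71 -3.85] Mtool [-0.035 -0.013  0.484] tau5 [ 8.0000e-03 -9.6701e+01 -5.5061e+01 -1.5160e+00  2.8210e+00 -6.0000e-03] w 0.0548
t 15.45 tcp [ 0.5782 -0.0905  0.1838] F [ 0.78 -0.58 -3.84] Mtool [-0.022 -0.018  0.014] tau5 [-6.0200e-01 -7.8582e+01 -5.7492e+01 -3.3000e-02  5.2000e-02 -2.0000e-03] w 0.0551
t 15.53 tcp [ 0.5783 -0.0904  0.1834] F [-0.02  0.16 -4.07] Mtool [ 0.059  0.022 -0.014] tau5 [-2.9900e-01 -7.7719e+01 -5.7851e+01 -5.0000e-02  8.2000e-02  1.7000e-02] w 0.0547
t 15.62 tcp [ 0.5783 -0.0904  0.1834] F [ 0.37 -0.24 -3.3 ] Mtool [ 0.035 -0.035 -0.059] tau5 [-9.8000e-02 -7.7036e+01 -5.7918e+01 -3.4000e-02  6.1000e-02  1.5000e-02] w 0.0552
t 15.7 tcp [ 0.5782 -0.0904  0.1835] F [ 0.77 -0.49 -3.09] Mtool [ 0.041  0.022 -0.015] tau5 [ 1.7000e-02 -7.6596e+01 -5.7883e+01 -1.9000e-02  3.9000e-02  1.0000e-02] w 0.0554
```

Box B is ambiguous: +0.025 after one tip and −0.018 after the other, ±0.018 each. I'll take more readings in both states.

```bash
cat > avg.py <<'E'
import sys,json,numpy as np,os
from rig import env
s=env.observe();f='/tmp/m_%s.json'%sys.argv[1]
d=json.load(open(f)) if os.path.exists(f) else []
d.append((s['tool_rot'].T@s['torque']).tolist()+[s['force'][2]]);json.dump(d,open(f,'w'))
if len(sys.argv)>2:
    a=np.array(d);print(sys.argv[1],len(a),a.mean(0).round(4),(a.std(0)/len(a)**.5).round(4),a[:,2].round(3), s['time'])
E
for i in 1 2 3 4 5 6 7; do python3 -m inch '[[[0,0,0],[0,0,0],-1]]' >/dev/null; python3 avg.py Bminus; done
python3 -m inch '[[[0,0,0],[0,0,0],-1]]' >/dev/null; python3 avg.py Bminus p
python3 -m inch '[[[0,0,0],[0,0,6],-1],[[0,0,0],[0,0,12],-1],[[0,0,0],[0,0,18],-1],[[0,0,0],[0,0,24],-1],[[0,0,0],[0,0,24],-1],[[0,0,0],[0,0,24],-1],[[0,0,0],[0,0,20],-1],[[0,0,0],[0,0,14],-1],[[0,0,0],[0,0,8],-1],[[0,0,0],[0,0,2],-1],[[0,0,0],[0,0,0],-1],[[0,0,0],[0,0,0],-1]]' >/dev/null
python3 -m inch '[[[0,0,0],[0,0,0],-1],[[0,0,0],[0,0,0],-1]]' >/dev/null
for i in 1 2 3 4 5 6 7; do python3 -m inch '[[[0,0,0],[0,0,0],-1]]' >/dev/null; python3 avg.py Bplus; done
python3 -m inch '[[[0,0,0],[0,0,0],-1]]' >/dev/null; python3 avg.py Bplus p
```

```text
Bminus 8 [ 2.5600e-02  9.0000e-04 -4.8000e-03 -4.0834e+00] [0.0104 0.0131 0.005  0.2207] [ 0.007 -0.003 -0.011 -0.008 -0.02   0.023 -0.001 -0.025] 16.3667
Bplus 8 [ 1.5100e-02 -1.0000e-03 -2.8000e-03 -4.1287e+00] [0.0122 0.0128 0.0119 0.1097] [-0.019 -0.037 -0.009  0.039  0.034  0.041 -0.021 -0.05 ] 18.2
```

Over eight readings each, box B gives −0.005 and −0.003 N·m (±0.012), so it's quiet. I'll put it back.

```bash
python3 -m inch '[[[0,0.015,0],[0,0,0],-1],[[0,0.05,0],[0,0,0],-1],[[0,0.085,0],[0,0,0],-1],[[0,0.115,0],[0,0,0],-1],[[0,0.138,0],[0,0,0],-1],[[0,0.15,0],[0,0,0],-1],[[0,0.155,0],[0,0,0],-1],[[0,0.1575,0],[0,0,0],-1],[[0,0.159,0],[0,0,0],-1],[[0,0.1595,0],[0,0,0],-1],[[0,0.16,0],[0,0,0],-1],[[0,0.16,0],[0,0,0],-1]]'
```

```text
time: 19.2
tcp_pos: [0.5786, -0.0908, 0.0256]
tool_rot: [[-0.954, 0.002, 0.3], [-0.3, -0.001, -0.954], [-0.002, -1.0, 0.001]]
force: [-1.8, 0.3, 5.2]
gripper_width: 0.0552
```

Contact, at +5 N. Release and rise.

```bash
python3 -m inch '[[[0,0,0],[0,0,0],1],[[0,0,0],[0,0,0],1],[[0,0,0],[0,0,0],1],[[0,0,0],[0,0,0],1],[[0,0,0],[0,0,0],1],[[0,-0.02,0],[0,0,0],1],[[0,-0.05,0],[0,0,0],1],[[0,-0.08,0],[0,0,0],1],[[0,-0.1,0],[0,0,0],1],[[0,-0.106,0],[0,0,0],1],[[0,-0.106,0],[0,0,0],1]]'
python3 - <<'E'
from h import *
go([.4926,.1345,.13],-9.2)
E
```

```text
time: 20.12
tcp_pos: [0.5786, -0.0908, 0.1316]
tool_rot: [[-0.954, 0.003, 0.3], [-0.3, -0.001, -0.954], [-0.002, -1.0, 0.001]]
force: [-0.1, -0.2, -0.0]
gripper_width: 0.0854
t 20.12 tcp [ 0.5786 -0.0908  0.1316] shift [ 0.0143  0.0012 -0.2407] turn [-0.05 26.68 -0.15] w 0.0854
```

```bash
python3 -m inch '[[[0.001,0,-0.02],[0,3,0],1],[[0.003,0,-0.055],[0,7,0],1],[[0.005,0,-0.09],[0,11,0],1],[[0.008,0,-0.125],[0,15,0],1],[[0.01,0,-0.16],[0,19,0],1],[[0.012,0,-0.195],[0,23,0],1],[[0.014,0,-0.222],[0,26,0],1],[[0.0142,0,-0.236],[0,26.7,0],1],[[0.0142,0,-0.2405],[0,26.7,0],1],[[0.0142,0,-0.2405],[0,26.7,0],1],[[0.0142,0,-0.2405],[0,26.7,0],1]]'
python3 - <<'E'
from h import *
go([.4926,.1345,.0235],-9.2)
im=env.read_camera('side')[:,:,::-1].copy();cv2.imwrite('pics/side2.png',im)
E
```

```text
time: 21.03
tcp_pos: [0.4921, 0.134, 0.1292]
tool_rot: [[-0.987, -0.001, -0.159], [0.159, -0.0, -0.987], [0.001, -1.0, 0.0]]
force: [0.5, -0.7, 0.4]
gripper_width: 0.0857
t 21.03 tcp [0.4921 0.134  0.1292] shift [-0.0005  0.1057 -0.0006] turn [-0.03  0.03  0.06] w 0.0857
```

View pics/side2.png

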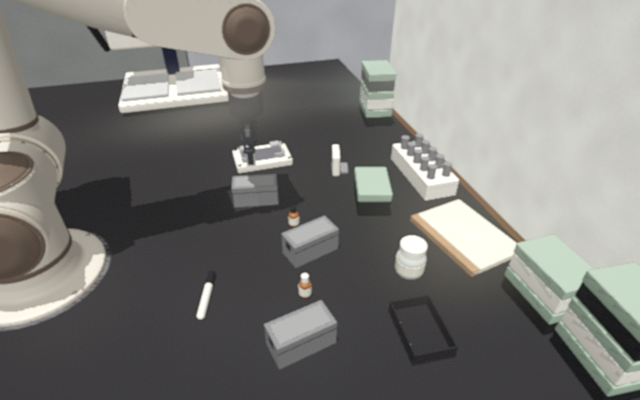

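Boxes B (310,240) and C (300,333) stand upright at their original places, and the gripper is over A (255,188). Descend and grip.

```bash
python3 -m inch '[[[0,0.02,0],[0,0,0],1],[[0,0.05,0],[0,0,0],1],[[0,0.075,0],[0,0,0],1],[[0,0.095,0],[0,0,0],1],[[0,0.104,0],[0,0,0],1],[[0,0.106,0],[0,0,0],1],[[0,0.106,0],[0,0,0],-1],[[0,0.106,0],[0,0,0],-1],[[0,0.106,0],[0,0,0],-1],[[0,0.106,0],[0,0,0],-1],[[0,0.106,0],[0,0,0],-1],[[0,0.106,0],[0,0,0],-1]]'
python3 -m inch '[[[0,0,0],[0,0,0],-1],[[0,-0.008,0],[0,0,0],-1],[[0,-0.025,0],[0,0,0],-1],[[0,-0.05,0],[0,0,0],-1],[[0,-0.08,0],[0,0,0],-1],[[0,-0.115,0],[0,0,0],-1],[[0,-0.14,0],[0,0,0],-1],[[0,-0.155,0],[0,0,0],-1],[[0,-0.16,0],[0,0,0],-1],[[0,-0.16,0],[0,0,0],-1],[[0,-0.16,0],[0,0,0],-1]]'
```

```text
time: 22.08
tcp_pos: [0.4931, 0.1345, 0.0255]
tool_rot: [[-0.987, 0.003, -0.16], [0.16, 0.0, -0.987], [-0.003, -1.0, -0.001]]
force: [-0.1, -2.0, 7.5]
gripper_width: 0.0556
time: 23.0
tcp_pos: [0.4918, 0.1345, 0.1833]
tool_rot: [[-0.987, -0.001, -0.16], [0.16, 0.0, -0.987], [0.001, -1.0, 0.0]]
force: [0.3, -0.4, -3.5]
gripper_width: 0.0552
```

```bash
python3 -m inch '[[[0,0,0],[0,0,6],-1],[[0,0,0],[0,0,12],-1],[[0,0,0],[0,0,18],-1],[[0,0,0],[0,0,24],-1],[[0,0,0],[0,0,24],-1],[[0,0,0],[0,0,24],-1],[[0,0,0],[0,0,20],-1],[[0,0,0],[0,0,14],-1],[[0,0,0],[0,0,8],-1],[[0,0,0],[0,0,2],-1],[[0,0,0],[0,0,0],-1],[[0,0,0],[0,0,0],-1]]' >/dev/null
python3 -m inch '[[[0,0,0],[0,0,0],-1],[[0,0,0],[0,0,0],-1]]' >/dev/null
for i in 1 2 3 4 5 6; do python3 -m inch '[[[0,0,0],[0,0,0],-1]]' >/dev/null; python3 avg.py Aplus; done
python3 -m inch '[[[0,0,0],[0,0,0],-1]]' >/dev/null; python3 avg.py Aplus p
python3 -m inch '[[[0,0,0],[0,0,-6],-1],[[0,0,0],[0,0,-12],-1],[[0,0,0],[0,0,-18],-1],[[0,0,0],[0,0,-24],-1],[[0,0,0],[0,0,-24],-1],[[0,0,0],[0,0,-24],-1],[[0,0,0],[0,0,-20],-1],[[0,0,0],[0,0,-14],-1],[[0,0,0],[0,0,-8],-1],[[0,0,0],[0,0,-2],-1],[[0,0,0],[0,0,0],-1],[[0,0,0],[0,0,0],-1]]' >/dev/null
python3 -m inch '[[[0,0,0],[0,0,0],-1],[[0,0,0],[0,0,0],-1]]' >/dev/null
for i in 1 2 3 4 5 6; do python3 -m inch '[[[0,0,0],[0,0,0],-1]]' >/dev/null; python3 avg.py Aminus; done
python3 -m inch '[[[0,0,0],[0,0,0],-1]]' >/dev/null; python3 avg.py Aminus p
```

```text
Aplus 7 [ 7.6000e-03  2.4000e-03  4.1200e-02 -3.1714e+00] [0.0096 0.0117 0.0129 0.1514] [0.014 0.026 0.004 0.056 0.011 0.081 0.097] 24.75
Aminus 7 [-1.6200e-02  2.2000e-03 -2.2100e-02 -3.3409e+00] [0.0108 0.0098 0.0077 0.1762] [-0.036 -0.046 -0.039 -0.019 -0.026 -0.008  0.019] 26.5
```

Box A: +0.041 then −0.022, a difference of 0.063 ± 0.015 with the right sign. I'll do one more cycle to be sure.

```bash
python3 -m inch '[[[0,0,0],[0,0,7],-1],[[0,0,0],[0,0,14],-1],[[0,0,0],[0,0,21],-1],[[0,0,0],[0,0,28],-1],[[0,0,0],[0,0,28],-1],[[0,0,0],[0,0,28],-1],[[0,0,0],[0,0,28],-1],[[0,0,0],[0,0,21],-1],[[0,0,0],[0,0,14],-1],[[0,0,0],[0,0,7],-1],[[0,0,0],[0,0,1],-1],[[0,0,0],[0,0,0],-1]]' >/dev/null
python3 -m inch '[[[0,0,0],[0,0,0],-1],[[0,0,0],[0,0,0],-1],[[0,0,0],[0,0,0],-1]]' >/dev/null
for i in 1 2 3 4 5 6 7; do python3 -m inch '[[[0,0,0],[0,0,0],-1]]' >/dev/null; python3 avg.py Aplus2; done
python3 -m inch '[[[0,0,0],[0,0,0],-1]]' >/dev/null; python3 avg.py Aplus2 p
python3 -m inch '[[[0,0,0],[0,0,-7],-1],[[0,0,0],[0,0,-14],-1],[[0,0,0],[0,0,-21],-1],[[0,0,0],[0,0,-28],-1],[[0,0,0],[0,0,-28],-1],[[0,0,0],[0,0,-28],-1],[[0,0,0],[0,0,-28],-1],[[0,0,0],[0,0,-21],-1],[[0,0,0],[0,0,-14],-1],[[0,0,0],[0,0,-7],-1],[[0,0,0],[0,0,-1],-1],[[0,0,0],[0,0,0],-1]]' >/dev/null
python3 -m inch '[[[0,0,0],[0,0,0],-1],[[0,0,0],[0,0,0],-1],[[0,0,0],[0,0,0],-1]]' >/dev/null
for i in 1 2 3 4 5 6 7; do python3 -m inch '[[[0,0,0],[0,0,0],-1]]' >/dev/null; python3 avg.py Aminus2; done
python3 -m inch '[[[0,0,0],[0,0,0],-1]]' >/dev/null; python3 avg.py Aminus2 p
python3 - <<'E'
from h import *
t=cv2.imread('pics/top0.png'); s=cv2.imread('pics/side0.png')
a=cv2.resize(t[200:276,175:230],None,fx=7,fy=7,interpolation=cv2.INTER_CUBIC)
b=cv2.resize(s[138:176,225:300],None,fx=7,fy=7,interpolation=cv2.INTER_CUBIC)
cv2.imwrite('pics/ca.png',a);cv2.imwrite('pics/cb.png',b)
E
```

```text
Aplus2 8 [ 0.0224 -0.0115  0.0389 -3.1332] [0.0128 0.0094 0.0154 0.1526] [ 0.002  0.054 -0.031  0.092 -0.003  0.053  0.042  0.102] 28.4167
Aminus2 8 [-0.011  -0.0106 -0.2043 -3.8222] [0.0781 0.0228 0.1965 0.467 ] [-0.38   0.444  0.766 -0.018 -0.705 -0.876 -0.779 -0.087] 30.3333
```

View pics/ca.png

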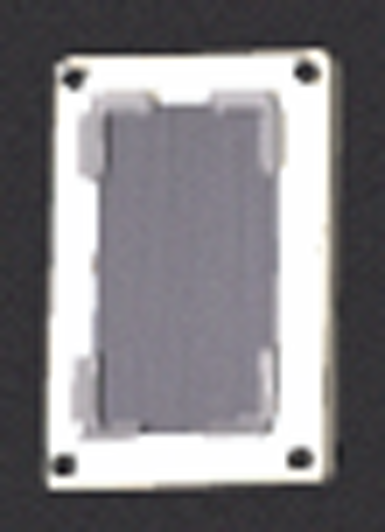

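View pics/cb.png

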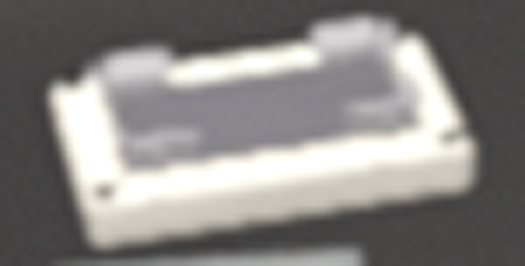

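The last set swung by ±0.8 N·m, which is not what a box held still would give. I'll look at the state and a picture before doing anything else.

```bash
python3 -m inch '[[[0,0,0],[0,0,0],-1]]'
python3 - <<'E'
from h import *
quick(); print(env.observe()['dq'].round(2),env.observe()['joints'].round(2))
im=env.read_camera('side')[:,:,::-1].copy();im2=env.read_camera('top')[:,:,::-1].copy()
quick(); print(env.observe()['dq'].round(2))
cv2.imwrite('pics/sh.png',np.hstack([cv2.resize(im[60:220,180:330],None,fx=2.6,fy=2.6),cv2.resize(im2[150:310,150:300],None,fx=2.6,fy=2.6)]))
E
cat /tmp/m_Aminus2.json
```

```text
time: 30.42
tcp_pos: [0.4921, 0.1345, 0.184]
tool_rot: [[-0.987, 0.0, -0.16], [0.16, 0.0, -0.987], [-0.0, -1.0, -0.0]]
force: [-3.3, 0.5, -2.6]
gripper_width: 0.055
t 30.42 tcp [0.4921 0.1345 0.184 ] F [-3.29  0.48 -2.58] Mtool [-0.274 -0.018 -1.372] tau5 [ 1.6000e-02 -6.1036e+01 -5.7377e+01  1.3000e-02 -5.1000e-02  1.0000e-03] w 0.055
[-0.08  0.04 -0.06  1.62  2.26  0.9 ] [6.6300e+00 2.3500e+00 9.5650e+01 1.0000e-02 8.2000e+01 1.0584e+02]
t 30.52 tcp [0.4921 0.1345 0.184 ] F [ 0.58  0.17 -5.6 ] Mtool [-0.097  0.083 -0.477] tau5 [-7.0000e-03 -6.1034e+01 -5.7150e+01 -1.7000e-02 -8.3000e-02 -2.0000e-03] w 0.0555
[-0.16  0.14  0.03  1.97  2.56  0.58]
[[-0.09732523294011167, -0.013091745132165756, -0.3803079174946226, -3.1427099847556983], [-0.26884748374766876, -0.14653480880071035, 0.4438792514327273, -2.0900813006432064], [-0.25396573717066667, 0.02105796793194714, 0.7656608724025181, -2.4538593729411713], [-0.09690490949671662, 0.028505751975073563, -0.01784225216869385, -5.415996955973493], [0.24454819379800483, -0.061412943115297144, -0.7048504728143775, -3.1608359759936953], [0.3572173552500661, 0.011808773475787631, -0.8755763436093751, -4.725516940489398], [-0.14140693096288284, -0.010634358826218, -0.7786804059688769, -6.006928502590581], [0.1689852148808929, 0.08570165816843547, -0.08703504179227936, -3.581780143872786]]
```

View pics/sh.png

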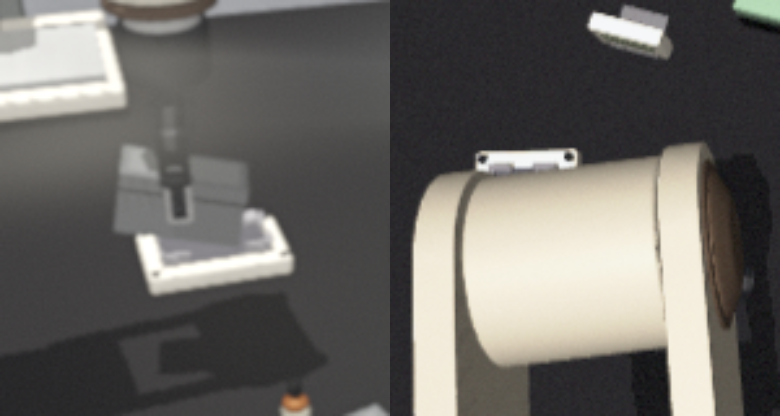

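```bash
for i in 1 2 3 4 5 6; do python3 -m inch '[[[0,0,0],[0,0,0],-1]]'>/dev/null; python3 -c "
from h import *
quick();print(env.observe()['dq'].round(2))"; done
python3 - <<'E'
from h import *
c=env.camera_info('side')
def proj(p):
    q=c['orientation'].T@(np.array(p)-c['position']);K=c['mtx'];return K[0,0]*q[0]/-q[2]+K[0,2],K[1,2]-K[1,1]*q[1]/-q[2]
a=np.radians(-9.2);x=np.array([np.cos(a),np.sin(a),0]);y=np.array([-np.sin(a),np.cos(a),0]);z=np.array([0,0,1])
ctr=np.array([.4921,.1345,.184+.0055])
for t in (0,):
    for sz in (1,-1): print([np.round(proj(ctr+sx*.056*x+sy*.028*y+sz*.029*z),1).tolist() for sx,sy in ((-1,-1),(1,-1),(1,1),(-1,1))])
im=env.read_camera('side')[:,:,::-1].copy();cv2.imwrite('pics/sh2.png',cv2.resize(im[100:180,200:300],None,fx=7,fy=7,interpolation=cv2.INTER_CUBIC))
E
```

```text
t 30.6 tcp [0.4921 0.1345 0.184 ] F [-1.98  0.6  -3.18] Mtool [-0.211  0.022 -0.856] tau5 [ 1.0000e-02 -6.1036e+01 -5.7145e+01 -3.4000e-02 -4.2000e-02 -1.0000e-03] w 0.0552
[-0.09  0.13 -0.07  1.66  2.55 -0.47]
t 30.68 tcp [0.4921 0.1345 0.184 ] F [-0.5  -0.01 -1.96] Mtool [-0.082 -0.042  0.147] tau5 [-9.4000e-02 -6.1108e+01 -5.7284e+01 -5.5000e-02 -8.4000e-02  3.0000e-03] w 0.0553
[ 0.15 -0.1   0.12 -1.46 -2.85  0.21]
t 30.77 tcp [0.4921 0.1345 0.184 ] F [ 1.6   0.48 -5.82] Mtool [-0.027 -0.031 -0.506] tau5 [-1.5000e-02 -6.1240e+01 -5.7278e+01 -3.2000e-02 -7.4000e-02  4.0000e-03] w 0.0552
[-0.08  0.16 -0.13  1.29  4.09 -0.96]
t 30.85 tcp [0.4922 0.1345 0.184 ] F [-0.72  0.46 -5.06] Mtool [ 0.187 -0.012 -0.459] tau5 [-1.5900e-01 -6.0886e+01 -5.7460e+01  1.8000e-02 -1.4600e-01  7.0000e-03] w 0.0555
[-0.04  0.22 -0.09 -0.25  0.84 -0.99]
t 30.93 tcp [0.4922 0.1345 0.184 ] F [ 2.83  0.14 -2.08] Mtool [-0.186  0.021  1.189] tau5 [-4.2000e-02 -6.1068e+01 -5.7260e+01 -2.3000e-02 -8.3000e-02 -1.0000e-03] w 0.0551
[-0.08 -0.19  0.04 -0.3  -3.48 -0.06]
t 31.02 tcp [0.4921 0.1345 0.184 ] F [-0.33 -0.41 -4.41] Mtool [0.105 0.019 0.976] tau5 [ 1.5800e-01 -6.0935e+01 -5.7240e+01  4.2000e-02 -1.3400e-01 -9.0000e-03] w 0.0552
[ 0.4  -0.2   0.35 -2.87 -6.57  0.16]
[[222.3, 130.3], [272.2, 127.6], [271.5, 116.9], [223.8, 119.3]]
[[225.6, 152.8], [273.8, 149.9], [273.0, 138.6], [226.9, 141.2]]
```

View pics/sh2.png

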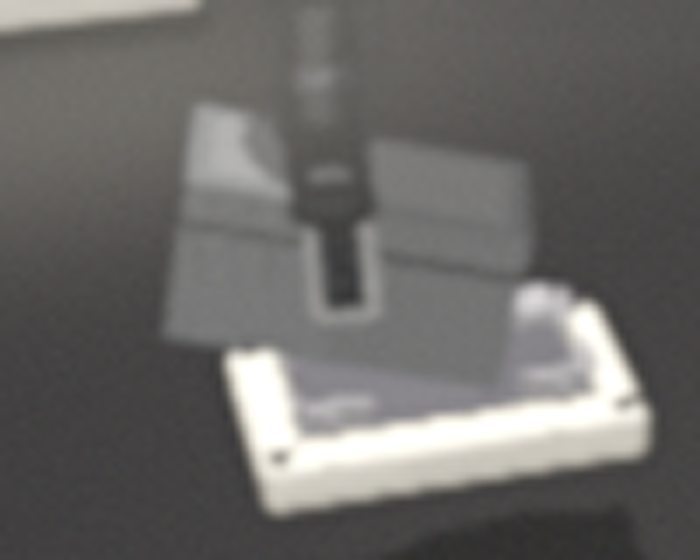

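The side view shows that box A has pivoted about 11–12° in the grip. Its front bottom edge runs (165,338)→(495,387) in the crop, where a level box would slope slightly upward. The ball's impact on the 28° tip twisted it towards the ball end. I'll tilt the tool back to level the box, set it down on its spot and regrip.

```bash
python3 -m inch '[[[0,0,0],[0,0,2],-1],[[0,0,0],[0,0,5],-1],[[0,0,0],[0,0,8],-1],[[0,0,0],[0,0,10.5],-1],[[0,0,0],[0,0,11.5],-1],[[0,0,0],[0,0,11.5],-1],[[0,0,0],[0,0,11.5],-1],[[0,0,0],[0,0,11.5],-1]]'
python3 - <<'E'
from h import *
quick()
im=env.read_camera('side')[:,:,::-1].copy();cv2.imwrite('pics/sh3.png',cv2.resize(im[100:180,200:300],None,fx=7,fy=7,interpolation=cv2.INTER_CUBIC))
E
```

```text
time: 31.73
tcp_pos: [0.4924, 0.1345, 0.1841]
tool_rot: [[-0.967, 0.196, -0.16], [0.157, -0.032, -0.987], [-0.198, -0.98, -0.0]]
force: [1.7, -1.3, -1.6]
gripper_width: 0.0549
t 31.73 tcp [0.4924 0.1345 0.1841] F [ 1.72 -1.32 -1.59] Mtool [-0.014  0.102  0.917] tau5 [ 3.0200e-01 -5.2393e+01 -5.8011e+01 -5.5300e-01 -1.6590e+00  8.0000e-03] w 0.0549
```

View pics/sh3.png

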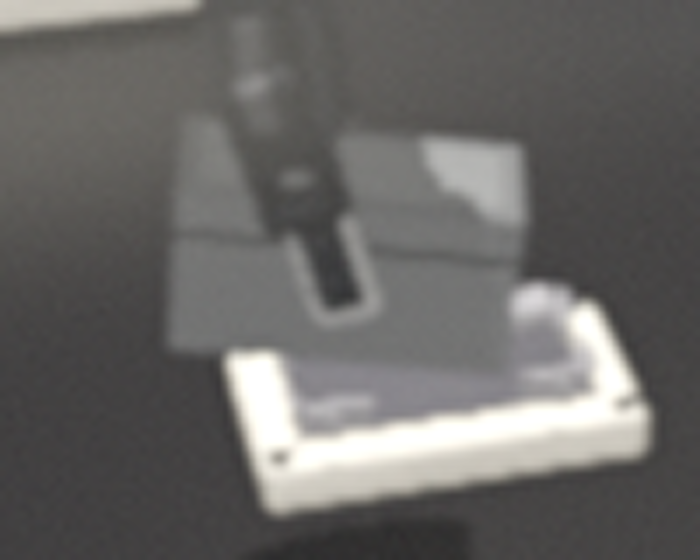

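The box swivels easily: it is still about 7° nose-down at the +x end. I'll lower it so that the low edge touches first, then let the bench level it as it settles.

```bash
python3 -m inch '[[[0.003,0.015,0],[0,0,0],-1],[[0.009,0.044,0],[0,0,0],-1],[[0.015,0.074,0],[0,0,0],-1],[[0.021,0.103,0],[0,0,0],-1],[[0.0255,0.126,0],[0,0,0],-1],[[0.028,0.139,0],[0,0,0],-1],[[0.0285,0.141,0],[0,0,0],-1],[[0.0289,0.143,0],[0,0,0],-1],[[0.0293,0.145,0],[0,0,0],-1],[[0.0297,0.147,0],[0,0,0],-1]]'
python3 - <<'E'
from h import *
quick()
im=env.read_camera('side')[:,:,::-1].copy();cv2.imwrite('pics/sh4.png',cv2.resize(im[130:220,200:300],None,fx=6,fy=6,interpolation=cv2.INTER_CUBIC))
E
```

```text
time: 32.62
tcp_pos: [0.493, 0.1347, 0.0361]
tool_rot: [[-0.967, 0.198, -0.16], [0.157, -0.032, -0.987], [-0.201, -0.98, -0.0]]
force: [-0.0, 0.2, 9.5]
gripper_width: 0.0552
t 32.62 tcp [0.493  0.1347 0.0361] F [-0.04  0.21  9.47] Mtool [0.132 0.035 0.737] tau5 [ -3.924 -36.084 -42.841  -0.381  -4.895  -0.18 ] w 0.0552
```

View pics/sh4.png

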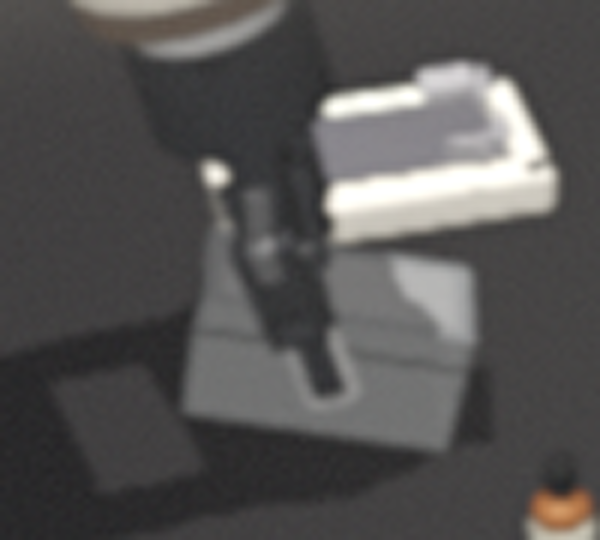

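```bash
python3 -m inch '[[[0.0002,0.001,0],[0,0,0],-1],[[0.0004,0.002,0],[0,0,0],-1],[[0.0006,0.003,0],[0,0,0],-1],[[0.0008,0.004,0],[0,0,0],-1]]'
python3 - <<'E'
from h import *
quick()
im=env.read_camera('side')[:,:,::-1].copy();cv2.imwrite('pics/sh5.png',cv2.resize(im[130:220,200:300],None,fx=6,fy=6,interpolation=cv2.INTER_CUBIC))
E
```

```text
time: 33.0
tcp_pos: [0.4942, 0.1349, 0.033]
tool_rot: [[-0.966, 0.202, -0.16], [0.157, -0.031, -0.987], [-0.204, -0.979, -0.002]]
force: [-11.3, -0.6, 26.2]
gripper_width: 0.0551
t 33.0 tcp [0.4942 0.1349 0.033 ] F [-11.32  -0.6   26.23] Mtool [ 0.344  0.099 -0.152] tau5 [ -0.131 -45.273 -43.225   0.111  -2.233  -0.143] w 0.0551
```

View pics/sh5.png

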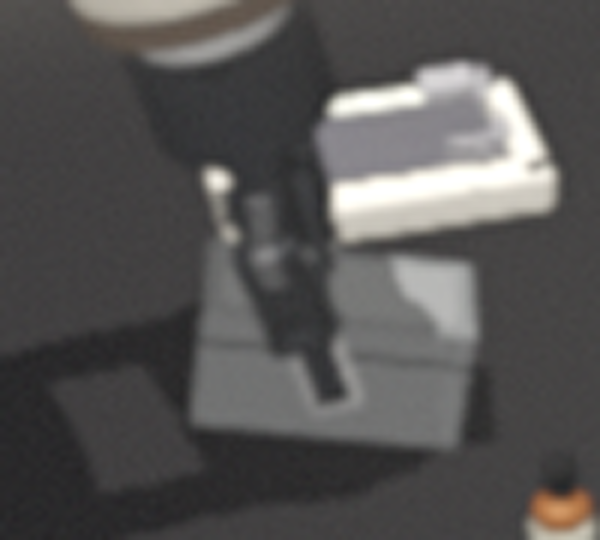

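```bash
python3 -m inch '[[[0.0002,0.001,0],[0,0,0],-1],[[0.0004,0.002,0],[0,0,0],-1],[[0.0006,0.003,0],[0,0,0],-1],[[0.0008,0.004,0],[0,0,0],-1],[[0.0008,0.004,0],[0,0,0],-1]]'
python3 - <<'E'
from h import *
quick()
im=env.read_camera('side')[:,:,::-1].copy();cv2.imwrite('pics/sh6.png',cv2.resize(im[130:220,200:300],None,fx=6,fy=6,interpolation=cv2.INTER_CUBIC))
E
```

```text
time: 33.47
tcp_pos: [0.4939, 0.1349, 0.0286]
tool_rot: [[-0.966, 0.201, -0.16], [0.157, -0.031, -0.987], [-0.203, -0.979, -0.001]]
force: [-10.3, 0.2, 20.7]
gripper_width: 0.0554
t 33.47 tcp [0.4939 0.1349 0.0286] F [-10.33   0.15  20.65] Mtool [ 0.246  0.046 -0.295] tau5 [-1.7940e+00 -4.6168e+01 -4.3649e+01 -4.5400e-01 -2.4870e+00 -2.8000e-02] w 0.0554
```

View pics/sh6.png

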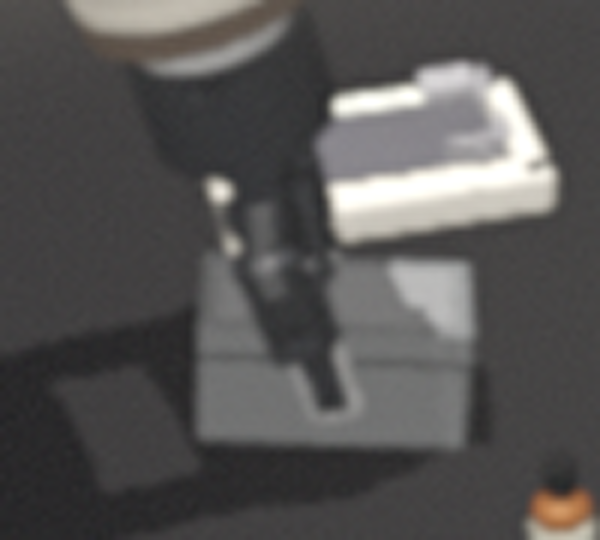

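Nearly level now. A further 3 mm should bring it flat.

```bash
python3 -m inch '[[[0.0002,0.001,0],[0,0,0],-1],[[0.0004,0.002,0],[0,0,0],-1],[[0.0006,0.0028,0],[0,0,0],-1],[[0.0006,0.0028,0],[0,0,0],-1]]'
python3 - <<'E'
from h import *
quick()
im=env.read_camera('side')[:,:,::-1].copy();cv2.imwrite('pics/sh7.png',cv2.resize(im[130:220,200:300],None,fx=6,fy=6,interpolation=cv2.INTER_CUBIC))
E
```

```text
time: 33.85
tcp_pos: [0.4939, 0.1349, 0.0257]
tool_rot: [[-0.966, 0.201, -0.16], [0.157, -0.031, -0.987], [-0.203, -0.979, -0.001]]
force: [-11.3, 0.3, 20.5]
gripper_width: 0.0552
t 33.85 tcp [0.4939 0.1349 0.0257] F [-11.29   0.28  20.46] Mtool [ 0.32   0.108 -0.314] tau5 [ -1.61  -46.299 -43.568  -0.382  -2.563  -0.086] w 0.0552
```

View pics/sh7.png

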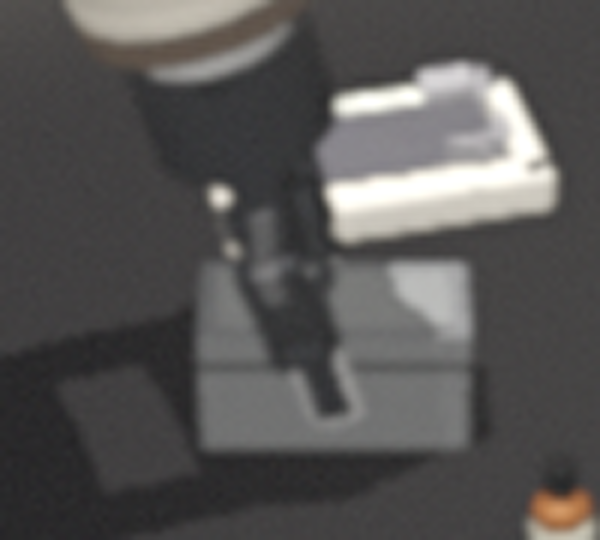

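Flat to within a degree or so. Open the jaws and bring the tool upright in place.

```bash
python3 -m inch '[[[0,-0.001,0],[0,0,0],1],[[0,-0.001,0],[0,0,0],1],[[0,-0.001,0],[0,0,0],1],[[0,-0.001,0],[0,0,0],1],[[0,-0.001,0],[0,0,0],1],[[0,-0.002,0],[0,0,-3],1],[[0,-0.002,0],[0,0,-8],1],[[0,-0.002,0],[0,0,-11.5],1],[[0,-0.002,0],[0,0,-11.5],1],[[0,-0.002,0],[0,0,-11.5],1]]'
python3 - <<'E'
from h import *
quick()
go([.4926,.1345,.0235],-9.2)
im=env.read_camera('side')[:,:,::-1].copy();cv2.imwrite('pics/side8.png',im);o=cv2.imread('pics/side0.png')
f=lambda i:cv2.resize(i[155:215,215:300],None,fx=4.6,fy=4.6,interpolation=cv2.INTER_CUBIC)
cv2.imwrite('pics/sh8.png',np.hstack([f(im),f(o)]))
E
```

```text
time: 34.73
tcp_pos: [0.4923, 0.1343, 0.0245]
tool_rot: [[-0.987, 0.001, -0.161], [0.161, -0.0, -0.987], [-0.001, -1.0, 0.0]]
force: [-0.6, -0.3, -0.7]
gripper_width: 0.0857
t 34.73 tcp [0.4923 0.1343 0.0245] F [-0.57 -0.3  -0.67] Mtool [ 0.003  0.005 -0.018] tau5 [ -1.048 -64.042 -50.222   0.265   0.749  -0.31 ] w 0.0857
t 34.73 tcp [0.4923 0.1343 0.0245] shift [-0.0003  0.001  -0.0002] turn [-0.01 -0.06 -0.04] w 0.0857
```

View pics/sh8.png

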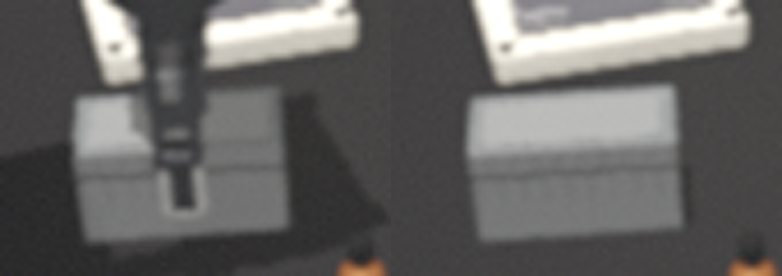

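Box A is upright, within 1–2 mm of its original spot. The ball should lie at its +x end, so I'll regrip about 8 mm towards that end and slightly higher, to balance it.

```bash
python3 -m inch '[[[-0.003,-0.001,0],[0,0,0],1],[[-0.007,-0.002,0],[0,0,0],1],[[-0.007,-0.002,0],[0,0,0],1],[[-0.007,-0.002,0],[0,0,0],-1],[[-0.007,-0.002,0],[0,0,0],-1],[[-0.007,-0.002,0],[0,0,0],-1],[[-0.007,-0.002,0],[0,0,0],-1],[[-0.007,-0.002,0],[0,0,0],-1],[[-0.007,-0.002,0],[0,0,0],-1],[[-0.007,-0.002,0],[0,0,0],-1]]'
python3 -m inch '[[[0,-0.003,0],[0,0,0],-1],[[0,-0.012,0],[0,0,0],-1],[[0,-0.03,0],[0,0,0],-1],[[0,-0.055,0],[0,0,0],-1],[[0,-0.075,0],[0,0,0],-1],[[0,-0.088,0],[0,0,0],-1],[[0,-0.093,0],[0,0,0],-1],[[0,-0.093,0],[0,0,0],-1],[[0,-0.093,0],[0,0,0],-1]]'
python3 - <<'E'
from h import *
quick()
im=env.read_camera('side')[:,:,::-1].copy();cv2.imwrite('pics/side9.png',im)
cv2.imwrite('pics/sh9.png',cv2.resize(im[110:200,200:300],None,fx=6,fy=6,interpolation=cv2.INTER_CUBIC))
quick()
E
```

```text
time: 35.62
tcp_pos: [0.4988, 0.1335, 0.0272]
tool_rot: [[-0.987, 0.0, -0.16], [0.16, 0.0, -0.987], [-0.0, -1.0, -0.0]]
force: [-1.2, -0.7, 5.5]
gripper_width: 0.0556
time: 36.37
tcp_pos: [0.4986, 0.1334, 0.1195]
tool_rot: [[-0.987, -0.001, -0.16], [0.16, 0.0, -0.987], [0.001, -1.0, 0.0]]
force: [-0.5, -0.4, -4.0]
gripper_width: 0.0555
t 36.37 tcp [0.4986 0.1334 0.1195] F [-0.5  -0.43 -3.98] Mtool [-0.04   0.077 -0.014] tau5 [ 5.6000e-02 -6.6481e+01 -5.6395e+01 -1.2000e-02  1.4600e-01  0.0000e+00] w 0.0555
t 36.42 tcp [0.4984 0.1334 0.119 ] F [-0.17 -0.51 -3.77] Mtool [ 0.006  0.016 -0.032] tau5 [ 4.4000e-02 -6.5855e+01 -5.5683e+01 -1.2000e-02  3.7000e-02  0.0000e+00] w 0.0556
```

View pics/sh9.png

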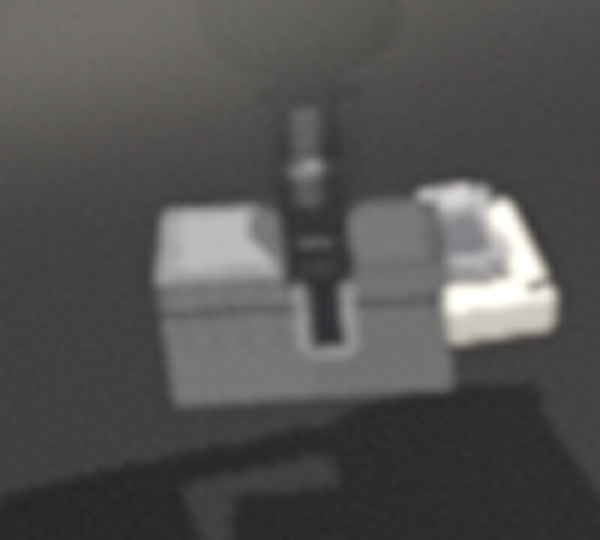

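Run:
```python
from h import *
f=lambda x,o,s:o+(x+.5)/s-.5
tp=[(f(a,175,7),f(b,200,7)) for a,b in ((75,77),(308,71),(65,464),(300,458))]
P=np.array([plane('top',*p,.022) for p in tp]);print(P.round(4).tolist(),'mean',P.mean(0).round(4))
print('yaw',np.degrees(np.arctan2(*( (P[0]+P[1]-P[2]-P[3])[[1,0]]))))
sr=(f(455,225,7),f(133,138,7)); sl=(f(105,225,7),f(190,138,7))
print('tri',tri(tp[1],sr),tri(tp[3],sl))
print(plane('side',*sr,.022),plane('side',*sl,.022))
# pocket floor region by colour in the top view
t=cv2.imread('pics/top0.png');g=t.max(2);m=np.zeros_like(g);m[205:272,180:224]=((g>105)&(g<165))[205:272,180:224]
m=cv2.morphologyEx(m,cv2.MORPH_OPEN,np.ones((3,3)))
cs,_=cv2.findContours(m,0,1);c=max(cs,key=cv2.contourArea);print('floor',*rect_on('top',c,.022))
# held box: front bottom corners
z=.119-.0272
L=plane('side',f(178,200,6),f(408,110,6),z);R=plane('side',f(452,200,6),f(388,110,6),z)
v=R-L;print('len',np.linalg.norm(v),'yaw',np.degrees(np.arctan2(v[1],v[0])),L,R)
a=np.radians(-9.2);x=np.array([np.cos(a),np.sin(a)]);y=np.array([-x[1],x[0]])
c=(L+R)[:2]/2+.028*y;tcp=env.observe()['tcp_pos'][:2];print('centre',c,'rel tcp box axes',(c-tcp)@x,(c-tcp)@y)
```

```text
[[0.613, 0.3699, 0.022], [0.6145, 0.2815, 0.022], [0.4689, 0.3667, 0.022], [0.4706, 0.2795, 0.022]] mean [0.5418 0.3244 0.022 ]
yaw 1.0547544406654061
tri (array([0.61556521, 0.28034088, 0.02559624]), np.float64(0.0030529844410193256)) (array([0.47084029, 0.279055  , 0.02338174]), np.float64(0.0004691181454499032))
[0.61832226 0.28628292 0.022     ] [0.47121783 0.28129264 0.022     ]
floor [0.54080164 0.32374048] (121.90132141113281, 65.69652557373047) 2.6740329265594482
len 0.11068525226546125 yaw -8.183715807040592 [0.43208336 0.11480321 0.0918    ] [0.54164147 0.09904743 0.0918    ]
centre [0.49133909 0.13456513] rel tcp box axes -0.007142358422386805 4.7119298315203256e-05
```

Pocket centre is about (0.5415, 0.3238), yaw about 1.1°, and its triangulated height of 0.023–0.026 agrees with 0.022. The box centre sits 7.1 mm to −x of the TCP, so the TCP target is (0.5486, 0.3239).

Run:
```python
from h import *
go([.5486,.3239,.1],1.1)
```

```text
t 36.42 tcp [0.4984 0.1334 0.119 ] shift [-0.0191  0.019  -0.1961] turn [-1.000e-02 -1.032e+01  8.000e-02] w 0.0556
```

```bash
python3 -m inch '[[[-0.001,0.001,-0.01],[0,-0.5,0],-1],[[-0.003,0.003,-0.03],[0,-1.5,0],-1],[[-0.006,0.006,-0.058],[0,-3,0],-1],[[-0.009,0.009,-0.088],[0,-4.6,0],-1],[[-0.0115,0.012,-0.118],[0,-6.2,0],-1],[[-0.0145,0.014,-0.146],[0,-7.7,0],-1],[[-0.0168,0.017,-0.17],[0,-9,0],-1],[[-0.0183,0.019,-0.187],[0,-10,0],-1],[[-0.019,0.019,-0.195],[0,-10.3,0],-1],[[-0.0191,0.019,-0.1961],[0,-10.3,0],-1],[[-0.0191,0.019,-0.1961],[0,-10.3,0],-1],[[-0.0191,0.019,-0.1961],[0,-10.3,0],-1]]'
python3 - <<'E'
from h import *
quick();go([.5486,.3239,.06],1.1)
im=env.read_camera('side')[:,:,::-1].copy()
im2=env.read_camera('top')[:,:,::-1].copy()
cv2.imwrite('pics/sh10.png',np.hstack([cv2.resize(im[80:200,190:320],None,fx=3,fy=3,interpolation=cv2.INTER_CUBIC),cv2.resize(im2[170:290,150:280],None,fx=3,fy=3)]))
E
```

```text
time: 37.42
tcp_pos: [0.5489, 0.3232, 0.1008]
tool_rot: [[-1.0, -0.0, 0.018], [-0.018, -0.0, -1.0], [0.0, -1.0, 0.0]]
force: [0.1, 1.0, -3.6]
gripper_width: 0.0556
t 37.42 tcp [0.5489 0.3232 0.1008] F [ 0.13  0.95 -3.61] Mtool [-0.002 -0.047 -0.01 ] tau5 [ 1.2470e+00 -8.7235e+01 -5.5239e+01  8.1000e-02 -4.8000e-02  3.2000e-02] w 0.0556
t 37.42 tcp [0.5489 0.3232 0.1008] shift [ 0.0003  0.0408 -0.0007] turn [-0.02 -0.06  0.03] w 0.0556
```

View pics/sh10.png

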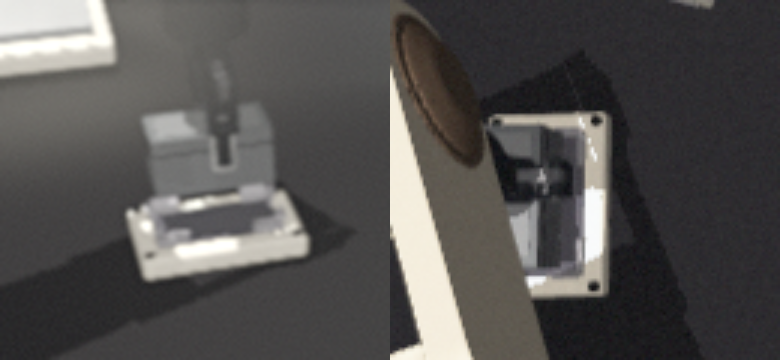

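Level and above the pocket. Lowering slowly.

```bash
python3 -m inch '[[[0,0.006,0],[0,0,0],-1],[[0,0.016,0],[0,0,0],-1],[[0,0.026,0],[0,0,0],-1],[[0,0.033,0],[0,0,0],-1],[[0,0.036,0],[0,0,0],-1],[[0,0.039,0],[0,0,0],-1],[[0,0.042,0],[0,0,0],-1],[[0,0.042,0],[0,0,0],-1]]'
python3 - <<'E'
from h import *
quick()
im=env.read_camera('side')[:,:,::-1].copy()
cv2.imwrite('pics/sh11.png',cv2.resize(im[100:190,210:310],None,fx=6,fy=6,interpolation=cv2.INTER_CUBIC))
E
```

```text
time: 38.18
tcp_pos: [0.549, 0.3239, 0.0585]
tool_rot: [[-1.0, -0.0, 0.019], [-0.019, -0.0, -1.0], [0.0, -1.0, 0.0]]
force: [-0.1, 0.4, -3.5]
gripper_width: 0.0551
t 38.18 tcp [0.549  0.3239 0.0585] F [-0.11  0.44 -3.53] Mtool [ 0.028  0.016 -0.038] tau5 [-4.5000e-02 -9.0133e+01 -5.3374e+01  6.0000e-03 -2.6800e-01 -0.0000e+00] w 0.0551
```

View pics/sh11.png

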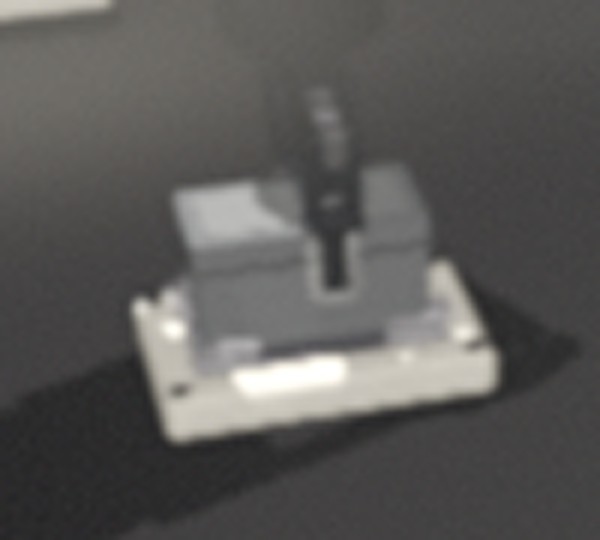

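Entering the lead-in with no side force. I'll keep going.

```bash
python3 -m inch '[[[0,0.002,0],[0,0,0],-1],[[0,0.004,0],[0,0,0],-1],[[0,0.006,0],[0,0,0],-1],[[0,0.0075,0],[0,0,0],-1],[[0,0.0085,0],[0,0,0],-1],[[0,0.009,0],[0,0,0],-1],[[0,0.009,0],[0,0,0],-1]]'
python3 -c "
from h import *
quick()"
```

```text
time: 38.82
tcp_pos: [0.5491, 0.3239, 0.0499]
tool_rot: [[-1.0, -0.0, 0.019], [-0.019, 0.0, -1.0], [0.0, -1.0, -0.0]]
force: [0.7, 0.2, -2.9]
gripper_width: 0.0553
t 38.82 tcp [0.5491 0.3239 0.0499] F [ 0.7   0.16 -2.92] Mtool [ 0.019 -0.055 -0.004] tau5 [ 0.0000e+00 -9.0108e+01 -5.2534e+01  6.0000e-03 -7.3000e-02 -0.0000e+00] w 0.0553
```

```bash
python3 -m inch '[[[0,0.0005,0],[0,0,0],-1],[[0,0.001,0],[0,0,0],-1],[[0,0.0015,0],[0,0,0],-1],[[0,0.0015,0],[0,0,0],-1]]'
python3 -c "
from h import *
quick()"
```

```text
time: 39.15
tcp_pos: [0.5492, 0.324, 0.0493]
tool_rot: [[-1.0, 0.0, 0.019], [-0.019, 0.0, -1.0], [-0.0, -1.0, -0.0]]
force: [-3.5, -2.1, 6.2]
gripper_width: 0.0557
t 39.15 tcp [0.5492 0.324  0.0493] F [-3.54 -2.15  6.16] Mtool [ 0.283 -0.044 -0.625] tau5 [-1.1400e-01 -8.4619e+01 -5.0896e+01  7.0000e-02 -1.4030e+00 -1.2000e-02] w 0.0557
```

Contact at TCP z 0.0493, against 0.0492 predicted, so it's on the floor. Release and rise.

```bash
python3 -m inch '[[[0,0,0],[0,0,0],1],[[0,0,0],[0,0,0],1],[[0,0,0],[0,0,0],1],[[0,0,0],[0,0,0],1],[[0,0,0],[0,0,0],1],[[0,-0.02,0],[0,0,0],1],[[0,-0.05,0],[0,0,0],1],[[0,-0.085,0],[0,0,0],1],[[0,-0.12,0],[0,0,0],1],[[0,-0.15,0],[0,0,0],1],[[0,-0.16,0],[0,0,0],1],[[0,-0.16,0],[0,0,0],1]]'
python3 -m inch '[[[0.02,0,0.02],[0,0,0],1],[[0.05,0,0.05],[0,0,0],1],[[0.08,0,0.08],[0,0,0],1],[[0.105,0,0.105],[0,0,0],1],[[0.13,0,0.13],[0,0,0],1],[[0.155,0,0.155],[0,0,0],1],[[0.175,0,0.175],[0,0,0],1],[[0.19,0,0.19],[0,0,0],1],[[0.2,0,0.2],[0,0,0],1],[[0.2,0,0.2],[0,0,0],1],[[0.2,0,0.2],[0,0,0],1]]'
python3 - <<'E'
from h import *
quick()
im=env.read_camera('side')[:,:,::-1].copy()
im2=env.read_camera('top')[:,:,::-1].copy();cv2.imwrite('pics/topz.png',im2);cv2.imwrite('pics/sidez.png',im)
cv2.imwrite('pics/z.png',np.hstack([cv2.resize(im[120:370,210:350],None,fx=2,fy=2),cv2.resize(im2[170:295,150:480],None,fx=1.5,fy=4)]))
E
```

```text
time: 40.15
tcp_pos: [0.55, 0.3244, 0.2118]
tool_rot: [[-1.0, 0.004, 0.019], [-0.019, 0.002, -1.0], [-0.005, -1.0, -0.002]]
force: [0.5, 0.1, 0.2]
gripper_width: 0.0855
time: 41.07
tcp_pos: [0.3527, 0.1199, 0.2077]
tool_rot: [[-1.0, -0.0, 0.018], [-0.018, 0.0, -1.0], [0.0, -1.0, -0.0]]
force: [0.8, -0.3, -0.2]
gripper_width: 0.0855
t 41.07 tcp [0.3527 0.1199 0.2077] F [ 0.8  -0.26 -0.21] Mtool [ 0.016 -0.025  0.016] tau5 [ -1.098 -33.429 -55.361  -0.116   0.282  -0.32 ] w 0.0855
```

View pics/topz.png

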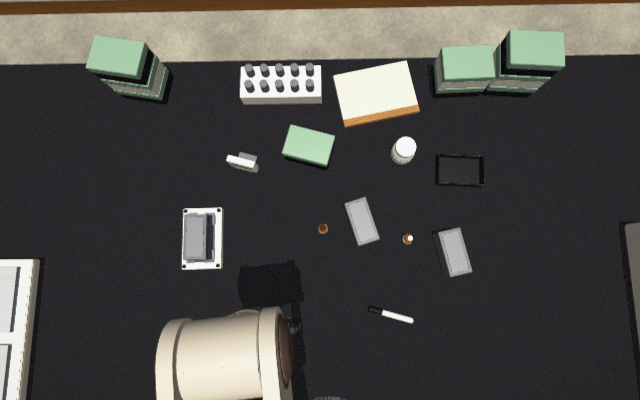

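View pics/sidez.png

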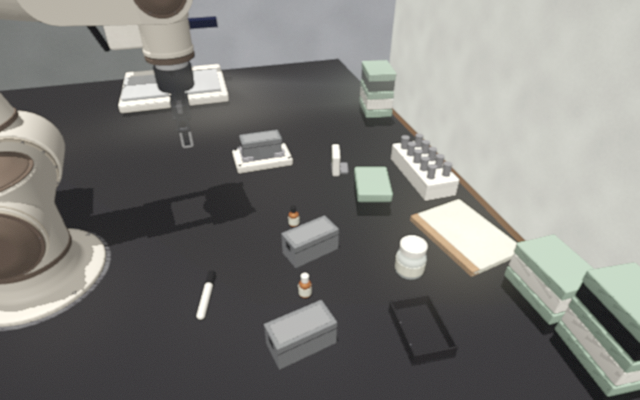

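Box A sits in the pocket at top (201,238) and side (262,146); B and C are at their places and the bystanders look unmoved. Numeric check next.

Run:
```python
from h import *
t=cv2.imread('pics/topz.png');s=cv2.imread('pics/sidez.png')
for win in [(335,190,385,252),(430,220,480,285)]:
    for h in quads(t,125,win=win):print('box',*rect_on('top',h,.058))
cv2.imwrite('pics/zz.png',np.hstack([cv2.resize(t[200:276,175:230],None,fx=6,fy=6,interpolation=cv2.INTER_CUBIC),cv2.resize(s[125:175,228:298],None,fx=6,fy=9.12,interpolation=cv2.INTER_CUBIC)[:456]]))
```

```text
box [ 0.57884882 -0.09161829] (111.66632843017578, 54.736061096191406) 17.442583084106445
box [ 0.50031415 -0.31994839] (111.51322174072266, 54.91664123535156) 12.507588386535645
```

View pics/zz.png

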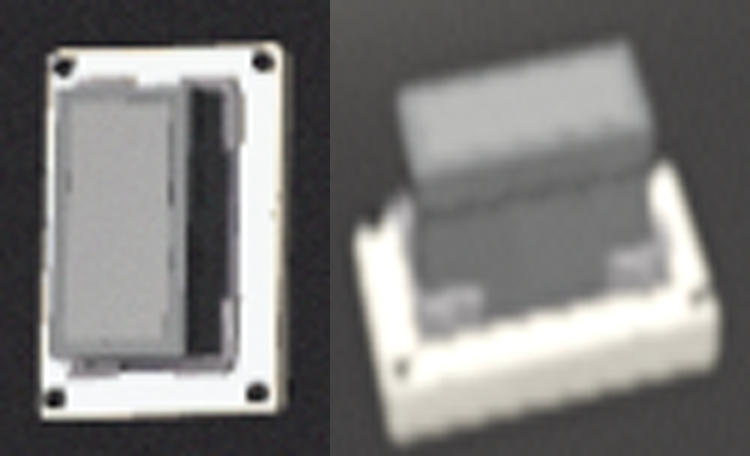

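Run:
```python
from h import *
f=lambda x,o,s:o+(x+.5)/s-.5
T=[(f(a,175,6),f(b,200,6)) for a,b in ((58,88),(189,86),(186,355),(50,355))]
P=np.array([plane('top',*p,.080) for p in T]);print(P[:,:2].round(4).tolist(),P.mean(0).round(4))
print(np.linalg.norm(P[0]-P[1]),np.linalg.norm(P[1]-P[2]),np.degrees(np.arctan2(*(P[1]+P[0]-P[2]-P[3])[[1,0]])))
S=[(f(a-330,228,6),f(b,125,9.12)) for a,b in ((628,42),(652,133),(416,187),(400,92))]
for a,b in zip(T,S):print(tri(a,b)[0].round(4),tri(a,b)[1].round(4),plane('side',*b,.08)[:2].round(4))
```

```text
[[0.5959, 0.3505], [0.5963, 0.2958], [0.4859, 0.2926], [0.4862, 0.3484]] [0.5411 0.3218 0.08  ]
0.05468743955494378 0.11043068037405464 1.3597914636351047
[0.5967 0.3493 0.0828] 0.0023 [0.5988 0.3547]
[0.5976 0.2966 0.0771] 0.0018 [0.5975 0.2913]
[0.4857 0.2937 0.0768] 0.0005 [0.485  0.2878]
[0.4859 0.3478 0.0817] 0.0006 [0.4858 0.3512]
```

Run:
```python
from h import *
t=cv2.imread('pics/topz.png');s=cv2.imread('pics/sidez.png')
g=s.max(2);print(g[128:166,262]);print(g[128:166,250])
for lo in (125,130,135,142):
  for q in quads(s,lo,200,win=(236,125,285,146),amin=60):print(lo,*rect_on('side',q,.080))
g=t.max(2);print(g[238,178:226])
for lo,hi in((145,200),(150,205)):
  for q in quads(t,lo,hi,win=(183,212,209,262)):print('top',lo,*rect_on('top',q,.080))
```

```text
[ 78  76  79 115 163 183 187 187 187 187 187 182 165 143 123 115 113 105
 102 112 119 118 119 118 117 118 118 119 118 115 130 200 253 255 255 255
 236 212]
[ 81  82  77  77  91 131 171 185 187 187 187 187 185 176 162 135 117 117
 113 102 103 111 114 115 114 113 114 117 148 172 160 149 159 208 255 255
 255 255]
125 [0.54113025 0.32227866] (113.23872375488281, 63.26386260986328) 0.825394868850708
130 [0.54151471 0.32297586] (112.2493667602539, 60.68655014038086) 1.4203319549560547
135 [0.540901   0.32266113] (111.05685424804688, 59.11448669433594) 0.8079668283462524
142 [0.541315   0.32313647] (109.9669189453125, 55.57416915893555) 1.1766256093978882
[ 46  40  40  56 135 209 143 147 163 172 171 170 170 172 170 169 170 171
 171 173 174 172 175 172 173 154 150 144  48  48  54  49  50  49  62 117
 132 248 248 247 248 247 246 203 106  64  49  41]
top 145 [0.54134082 0.32540842] (117.728271484375, 62.882564544677734) -2.8390045166015625
top 150 [0.54012347 0.32551547] (120.12549591064453, 62.88249969482422) -2.8835372924804688
```

Side view: centre (0.541, 0.323), yaw about 1°, top face about 57 mm wide at the threshold I used at the start, so level. Handing in.

```bash
python3 -c "
from rig import env
print(env.sign_off())"
```

```text
the job is handed in; nothing more can be done
None
```

I judged box A (the one nearest the carrier) to be the rattling one, seated it in the pocket, let go and handed in at about 41 s. No verdict was reported, so whether it passed is unknown.

| Box | Change in level moment between tips (N·m) | Result |
|---|---|---|
| C | +0.007 ± 0.03 (4 readings each way, wrong sign) | quiet |
| B | +0.043 ± 0.025 in the first cycle; +0.002 ± 0.013 in the second, with twice the readings | quiet |
| A | +0.063 ± 0.015 | rattles |

A ball rolling end to end should give about +0.1 N·m, so A's change was smaller than expected but clearly not zero.

**What went wrong:** on a second, 28° tip box A pivoted about 11° in the grip and the force readings turned erratic, so the last set of A's readings is unusable. I set A back on its own spot, letting the bench level it with about 20–26 N at the wrist. I then regripped it 7 mm off centre towards the ball end and placed it.

**Last checks:**
- **Box A:** its centre measured (0.541, 0.323) against the pocket's (0.5415, 0.324), with yaw about 1° for both. The box touched the floor at the height I had predicted.
- **Boxes B and C:** both upright and within 1.5 mm of where they began.
- **Bystanders and gripper:** the bystanders look unmoved in the pictures (not measured), and the gripper is well clear.

**Checks that disagreed:**
- Corners of box A picked by hand suggested a roll of about 5° across its width. The width and brightness of its top face in the side view, and the contact height, say it is flat, so I put that down to picking error.
- The top-view mask for box A ran into the white carrier and could not be used.
- In the side view I never got a clean height for box B, because a vial merged with it. I relied on its top-view size instead.

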